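Fetch the yellow-headed bracket from the back of the tip-out bin

TASK

Tilt the blue tip-out bin fully forward by its black grip, take the bracket with the yellow head out of its back pocket and set it down gently, upright, in the middle of the black pad on the aluminium fixture plate, squared up with the pad (either way round). Then tip the bin fully shut again, with the other two parts still in it, and leave the other things on the bench where they are.

Things in the scene. Friction and masses are not known exactly. Their poses are not given: they have to be found in the camera images.
- hinge (a point): Middle of the bin's hinge line, at the bin's bottom front edge, 20 mm above the bench. Fixed. x points from the bin's front to its back, y along the hinge, z up. Tilted by angle t, a bin point (x, z) measured from here goes to (x cos t - z sin t, x sin t + z cos t). Bin, shut: 270 wide, front panel x 0 to 8, 185 high; divider x 36 to 40, 90 high; back wall x 111 to 115, 100 high.
- unit: Fixed grey hood round the blue bin, 300 wide (y), 240 high; origin on the bench under the hinge line, axes as hinge. Its roof (230 to 240 mm above the bench) and side cheeks (140 to 148 mm either side of the middle) begin 30 mm behind the hinge line: nothing can be lifted out while the bin is shut.
- pocket (a point): Floor centre of the bin's middle back pocket, 75.5 mm behind and 6 mm above the hinge line when shut; turns with the bin. Three such pockets, 71 (x) by 84 mm (y), lie side by side at y -88, 0 and +88 mm, with walls 85 to 100 mm high. The slot in front of them holds three small boxes fixed to the bin.
- bin (a joint): Tilt of the bin about the hinge line in rad: 0 shut, 0.70 fully forward at its stop (top of the bin towards the robot at unit yaw 0). Stiff hinge: takes about 10 N at the grip at most; the bin stays where it is left between about 0.45 and 0.70, and sinks shut by itself below about 0.2.
- bin_grip (a point): Middle of the black pull grip at the top of the bin's front panel: a fin 18 mm thick (y), 44 mm high, standing 52 mm out from the panel. When shut the point is 28 mm in front of and 160 mm above the hinge line. It turns with the bin; at joint 0 its axes are those of the hinge point. Grip it from above across y.
- bracket_c (a point): The wanted bracket, half-way up its axis (85 mm above its underside); z from foot to head. Its yellow rectangular head, 32 (x) by 24 (y) mm, reaches from 25 to 85 mm above this point. It stands in any one of the three back pockets with a few mm of play, its axes parallel to the bin's, and leans with the bin, up to about 0.1 rad further.
- red_c (a point): Bracket of the same build with a red round head (28 mm diameter), 170 mm high, in another back pocket; point half-way up. To be left in the bin.
- cartridge_c (a point): White filter cartridge, 60 mm diameter, 135 mm high, with a black neck 28 mm in diameter up to 165 mm, in another back pocket; point half-way up. To be left in the bin.
- pad (a point): Middle of the top face of the black rubber pad, 90 (x) by 86 (y) mm, on a fixed aluminium fixture plate 115 by 105 mm; the pad's top is 20 mm above the bench. x and y along the pad's sides, z up. The plate is to the left or to the right of the bin unit.
- rack: Orange tube rack with blue-capped tubes, 75 by 120, 102 mm high, origin under its centre. Stands on the side of the bin where the fixture plate is not. Bystander.
- beaker: Glass beaker, 68 mm across, 85 high, origin under its centre. Bystander.
- jar: Glass jar with orange lid, 66 mm across, 80 high, origin under its centre. Bystander.
- sprayer: Spray bottle, 84 mm across, 220 high, yellow head up to 50 mm off its axis towards its -x, origin under its centre. Bystander.
- reagent: Amber glass bottle, 76 mm across, 170 high, origin under its centre. Bystander.
- driver: Screwdriver, 180 mm long, lying on the bench to the left. Bystander.
- bracket: The wanted bracket, loose, 170 mm high, 0.26 to 0.46 kg: steel foot 62 (x) by 66 (y) by 12 mm, steel web 58 (x) by 12 (y) mm up to 102 mm, yellow head from 110 to 170 mm on a thin neck. Origin at the centre of its underside, axes as bracket_c.

How it is judged:
On the way, in this order (a step that is already met when the one before it is completed fails the run):
1. the bin is tilted fully forward with the yellow-headed bracket still in it (value of joint bin above 0.6 rad and distance between bracket_c and hinge below 0.18 m), for 0.2 s.
2. the yellow-headed bracket stands upright on the middle of the pad, square with it, and is let go (horizontal distance between bracket_c and pad below 0.015 m and angle between bracket_c's own z axis and vertical below 0.08 rad and z of bracket_c in the frame of pad between 0.078 and 0.092 m and angle between the x axis of bracket_c and the x axis of pad, either way round below 0.2 rad and contact force between the fingers and bracket below 0.05 N), for 0.2 s.
At the end, for the whole second after the job is handed in: The yellow-headed bracket is at rest on the pad: centre within 15 mm of the pad's, within 0.08 rad of upright, sides within 0.2 rad of the pad's, either way round. The bin is shut (below 0.05 rad) with the red-headed bracket and the cartridge standing in its back pockets (horizontal distance between bracket_c and pad below 0.015 m and angle between bracket_c's own z axis and vertical below 0.08 rad and z of bracket_c in the frame of pad between 0.078 and 0.092 m and angle between the x axis of bracket_c and the x axis of pad, either way round below 0.2 rad and value of joint bin below 0.05 rad and x of red_c in the frame of hinge between 0.03 and 0.115 m and y of red_c in the frame of hinge between -0.14 and 0.14 m and z of red_c in the frame of hinge between 0.06 and 0.12 m and x of cartridge_c in the frame of hinge between 0.03 and 0.115 m and y of cartridge_c in the frame of hinge between -0.14 and 0.14 m and z of cartridge_c in the frame of hinge between 0.06 and 0.12 m and linear speed of bracket below 0.02 m/s); the robot touches nothing.
It fails at once if the bracket is dropped onto the plate from a height (untouched by the fingers and faster than 0.4 m/s near the plate) (horizontal distance between bracket_c and pad below 0.12 m and contact force between the fingers and bracket below 0.01 N and linear speed of bracket above 0.4 m/s).
It fails at once if a bystander on the bench (rack, beaker, jar, spray bottle, amber bottle or screwdriver) is moved more than 40 mm (distance of any of rack, beaker, jar, sprayer, reagent, driver from where it was at the start of the episode above 0.04 m).
It also fails if it takes over 58 s, if anything falls off the work surface, if the arm or the gripper's body presses on something with over 40 N, if the wrist force passes 120 N, or if a joint passes its speed limit or range.

ROBOT

A 6-joint arm with a two-finger parallel gripper is mounted at the origin on the work surface. World frame = base frame: x ahead of the robot, y to its left, z up, the work surface at z = 0. Lengths are in m, angles in rad, forces in N, time in s.
With the tool pointing down it reaches from about 0.275 to 0.775 m from the base axis. Payload 14.6 kg.
Tool frame: the origin (TCP) lies midway between the tips of the shut fingers; the grasp point (between the pads) lies 19 mm behind it; x points along the fingers, y is the direction in which the jaws open and shut, and the axes are right-handed (so a half turn about x gives the same grasp; the last joint's range is limited). The gripper opens to 85 mm and grips with 20 to 120 N. Pads are 22 mm wide; open, the fingers measure 114 mm over their backs; the gripper's body (76 mm by 85 mm) begins 54 mm behind the grasp point. The pads swing forward as they close: fully open they stand 13 mm farther back than shut.
Start: joints at [-1.261, 0.263, -0.048, 1.259, 0, 1.415], TCP at [0.235, -0.469, 0.231] pointing down, gripper open.
Joint ranges: [-2.65, 2.65], [-0.89, 1.7], [-1.18, 1.37], [-2.13, 2.11], [-1.35, 1.29], [-3.14, 3.14]. Speed limits (rad/s): [1.89, 1.89, 2.57, 2.79, 3.14, 3.14].

INTERFACE

Orientations are given as a unit quaternion [w, x, y, z].
In Python, from plant import telemetry, capture, manip gives the robot as it stands.
- The arm moves only by the tool send_rows, never from a script. Its argument "targets" is a list that holds one entry, the list of rows, each a list of 6 numbers: the shift along the world's x, y, z normalised to -1 to 1, where 1 is 15 cm, then the turn, a rotation vector about the world's x, y, z normalised to -1 to 1, where 1 is 60 degrees. In form: [[[x, y, z, wx, wy, wz], ...]]. A call has 1 to 10 rows; each row shifts and turns the pose as measured when the row begins; what a row does not reach is not made up. A row lasts 1/12 s, in which the tool goes at most 41.7 mm and 7.16 degrees, less where a joint would pass 70% of its speed; a pose out of reach is approached as far as the arm can. A call with a number of a shift or a turn outside -1 to 1 is refused whole. A call with a gripper value outside its range is refused whole. "gripper" is the opening, from -1 (shut) to 1 (fully open), set as the call begins (left out, the last holds). The fingers move at their own pace and stop on an object; "grip_force" is the grip in N (left out, the last holds). Time passes only in rows, so rows that do not move let the fingers close. It gives the time, the measured TCP pose, the force and the opening at its end, in the units of the state.
- telemetry.state(): the state, without advancing time (a new reading comes with each control period).
- capture(name): name is "side" or "top" or "wrist"; returns a dict with "image" (384x512x3 uint8, red, green, blue), "vertical_fov" (degrees; the focal length in pixels is half the picture's height over the tangent of half this angle, whatever the lens; pixels are square), "cx", "cy" (the principal point, pixels), "R" (3x3) and "t" (3): a world point X has camera coordinates R X + t; the wrist camera has in their place "mount" (4x4, takes a point from camera to tool coordinates, whose origin is the TCP and whose axes are the tool frame's). Camera axes: x right, y down, z forward; pixel columns grow to the right and rows downward; lengths in m; the calibration is good to about 2 mm. A picture is of the moment at which its call begins: read the wrist's pose just before it. There is no depth.
- manip.hand_in(): hands the job in, once; it reports no verdict.
The state is a dict: "t": time; "joint_pos": joint angles; "joint_velocities": joint speeds; "joint_efforts": joint torques, N m; "tcp_pos": TCP position; "orientation": TCP orientation; "ft_force": force on the tool from outside, world axes, zero at the start; "moment": the same for the moment, N m; "gripper_width": opening from 0.0 (shut) to 1.0 (fully open).
Only numpy, scipy, OpenCV 4.12 (cv2) and the standard library are available. Lean on these libraries where they do the work, as an engineer would, in place of code of your own. Each camera call takes 0.05 s, during which the arm holds its last target.

## Working session

There is one attempt and no reset: what is moved stays moved. The work goes in short steps, Python scripts to look and compute and a tool call to move; the robot and the scene stay as the last step left them, time stands still between calls to the robot, and variables do not carry over. Pictures are saved under pics/ and viewed, and the job is handed in when it is done.

Besides the shell and the picture viewer there is one more tool, called after "Request:" as name([rows], argument=value, ...), one row to a line, values as JSON. send_rows: Moves the arm, as the interface text tells. Scaled input: -1 to 1 covers 15 cm each way for a shift and 60 degrees each way for a turn. Its arguments: {"type":"object","properties":{"targets":{"type":"array","items":{"type":"array","items":{"type":"array","items":{"type":"number","minimum":-1,"maximum":1}}}},"gripper":{"type":"number"},"grip_force":{"type":"number"}},"required":["targets"]}

```bash
ls; mkdir -p pics; python3 - <<'E'
from plant import telemetry, capture
import cv2,json
print(telemetry.state())
for n in ("side","top","wrist"):
    c=capture(n); cv2.imwrite(f"pics/{n}0.png",c["image"][:,:,::-1])
    print(n,{k:(v.tolist() if hasattr(v,'tolist') else v) for k,v in c.items() if k!="image"})
E
```

```text
pics
{'t': 0.0, 'joint_pos': array([-1.26128467e+00,  2.63506216e-01, -4.89737417e-02,  1.25939506e+00,
       -2.06547499e-05,  1.41550602e+00]), 'joint_velocities': array([ 0.00044052,  0.00088586, -0.00149565,  0.00041351,  0.00080237,
        0.00177811]), 'joint_efforts': array([-2.30193145e-03, -6.37622666e+01,  3.84567940e+01,  1.38014444e-02,
       -1.21285784e-04,  7.22346982e-06]), 'tcp_pos': array([ 0.23523328, -0.46902328,  0.23082025]), 'orientation': array([-0.16247733, -0.68806032, -0.16323669,  0.68813364]), 'ft_force': array([ 0.41840098,  0.14575885, -0.06335394]), 'moment': array([-0.06154333,  0.00789047, -0.00439354]), 'gripper_width': 0.9997630695754162}
side {'vertical_fov': 44.14039571121736, 'cx': 268.64340176637035, 'cy': 188.06647610307732, 'R': [[-0.42176945515759057, 0.9066664687259688, 0.008151146180154502], [0.8659635028994912, 0.4054668757428612, -0.2927521551096853], [-0.26873358246060614, -0.11641532185801004, -0.9561536144859695]], 't': [0.1683794979314183, -0.47147200265165434, 1.7416785292231953]}
top {'vertical_fov': 55.206391898525624, 'cx': 257.86295070400456, 'cy': 193.3514636809302, 'R': [[-0.018438096640953913, -0.9998289916642145, -0.0014226805611655077], [-0.9782471556598955, 0.018334120762795295, -0.20663098136334498], [0.20662172934031559, -0.002418148791019729, -0.9784179135322705]], 't': [0.07757073782577274, 0.536438337688823, 1.0184084441304961]}
wrist {'vertical_fov': 62.32453892349087, 'cx': 257.94961065753614, 'cy': 196.18654404117055, 'mount': [[0.00018565276166751423, -0.2764166558533859, 0.9610378753721841, -0.14302074470849221], [0.9999998602785297, -0.0004243486591081387, -0.0003152318766594326, 0.001931557648960358], [0.0004949504749308028, 0.9610377996182281, 0.2764165384505439, -0.07010776455985965], [0.0, 0.0, 0.0, 1.0]]}
```

View pics/side0.png

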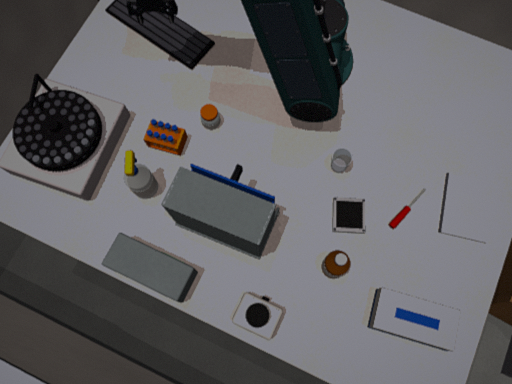

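View pics/top0.png

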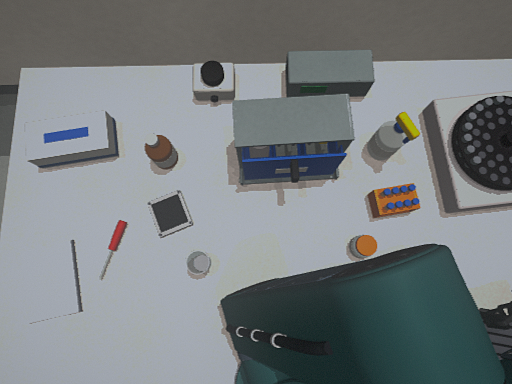

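View pics/wrist0.png

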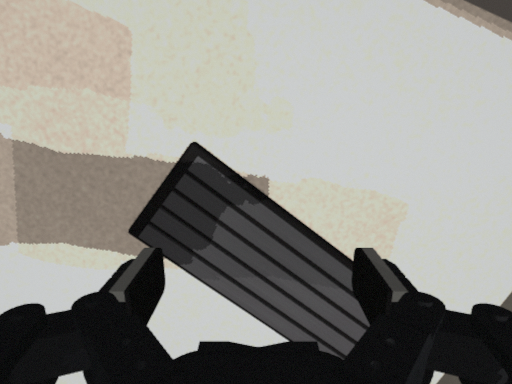

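```bash
python3 - <<'E'
import cv2
a=cv2.imread("pics/top0.png"); b=cv2.imread("pics/side0.png")
A=cv2.resize(a[80:210,220:365],None,fx=5,fy=4.6 and 5,interpolation=cv2.INTER_CUBIC)[:600]
B=cv2.resize(b[150:265,150:290],None,fx=5,fy=5,interpolation=cv2.INTER_CUBIC)
cv2.imwrite("pics/topc.png",A);cv2.imwrite("pics/sidec.png",B)
C=cv2.resize(a[180:245,140:205],None,fx=6,fy=6,interpolation=cv2.INTER_CUBIC)
D=cv2.resize(b[185:245,320:380],None,fx=6,fy=6,interpolation=cv2.INTER_CUBIC)
cv2.imwrite("pics/padc.png",cv2.hconcat([C[:360],D[:360]]))
E
```

```text
(no output)
```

View pics/topc.png

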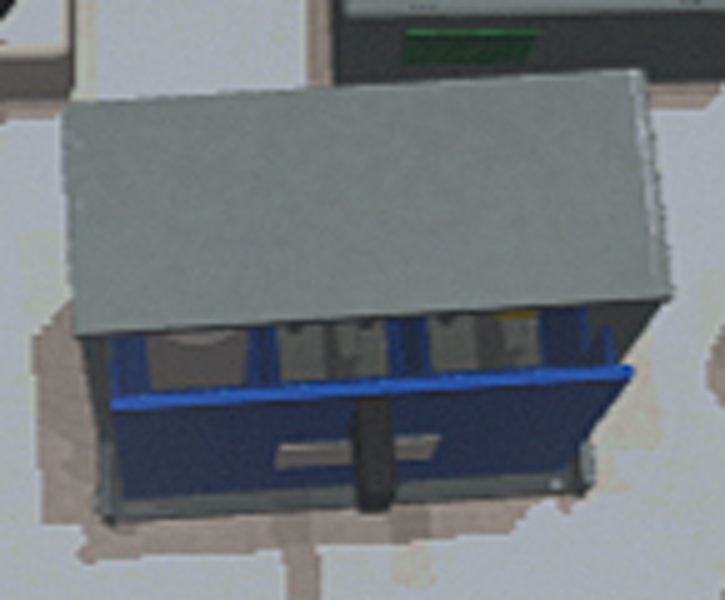

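View pics/sidec.png

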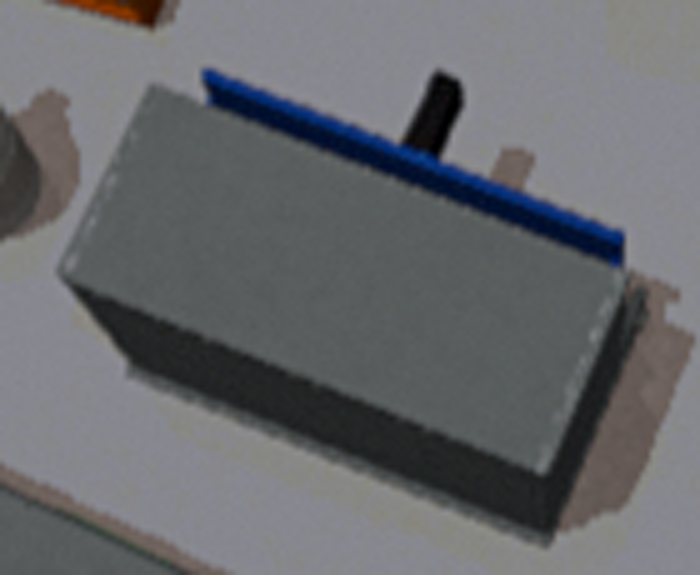

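View pics/padc.png

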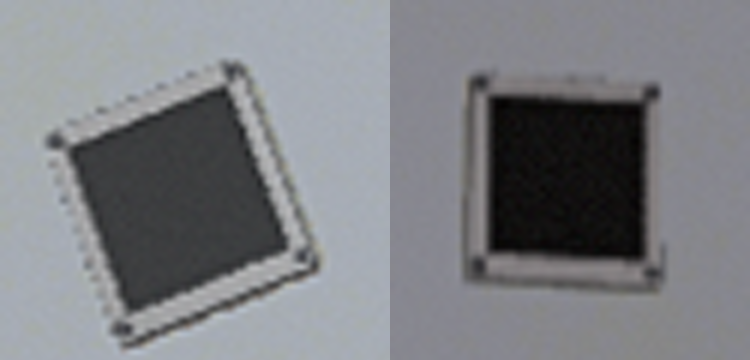

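```bash
cat > h.py <<'E'
import numpy as np, cv2
from scipy.spatial.transform import Rotation as Ro
def K(c):
    h=c["image"].shape[0]; return h/2/np.tan(np.radians(c["vertical_fov"])/2)
def ext(c,s=None):
    if "R" in c: return np.array(c["R"]),np.array(c["t"])
    q=np.array(s["orientation"]); T=np.eye(4); T[:3,:3]=Ro.from_quat(q[[1,2,3,0]]).as_matrix(); T[:3,3]=s["tcp_pos"]
    M=T@np.array(c["mount"]); R=M[:3,:3].T; return R,-R@M[:3,3]
def ray(c,uv,s=None):
    R,t=ext(c,s); f=K(c); d=R.T@np.array([(uv[0]-c["cx"])/f,(uv[1]-c["cy"])/f,1]); return -R.T@t,d/np.linalg.norm(d)
def onz(c,uv,z,s=None):
    o,d=ray(c,uv,s); return o+d*(z-o[2])/d[2]
def proj(c,X,s=None):
    R,t=ext(c,s); p=R@np.array(X)+t; f=K(c); return np.array([c["cx"]+f*p[0]/p[2],c["cy"]+f*p[1]/p[2]])
def tri(r1,r2):
    (o1,d1),(o2,d2)=r1,r2; A=np.stack([d1,-d2],1); l=np.linalg.lstsq(A,o2-o1,rcond=None)[0]
    p,q=o1+d1*l[0],o2+d2*l[1]; return (p+q)/2,np.linalg.norm(p-q)
E
python3 - <<'E'
from h import *
from plant import capture
np.set_printoptions(precision=4,suppress=True)
for n,(u0,v0,u1,v1) in (("top",(145,185,200,240)),("side",(325,190,375,240))):
    c=capture(n); im=c["image"]
    g=im[v0:v1,u0:u1].max(2); 
    up=cv2.resize(g,None,fx=4,fy=4,interpolation=cv2.INTER_CUBIC)
    m=(up<(95 if n=="top" else 60)).astype(np.uint8)
    cs,_=cv2.findContours(m,cv2.RETR_EXTERNAL,cv2.CHAIN_APPROX_NONE); k=max(cs,key=cv2.contourArea)
    pts=np.array([onz(c,((p[0][0]+.5)/4-.5+u0,(p[0][1]+.5)/4-.5+v0),0.02)[:2] for p in k])
    r=cv2.minAreaRect((pts*1000).astype(np.float32)); print(n,r)
c=capture("top"); im=c["image"]; hsv=cv2.cvtColor(im,cv2.COLOR_RGB2HSV)
print(im[150:165,270],"\n")
# blue rim ends from crop (top)
for uv in ((112,403),(632,372),(112,408),(630,378)):
    print("rimtop",onz(c,(uv[0]/5+220,uv[1]/5+80),0.205))
for uv in ((355,400),(392,398),(357,510),(390,508)): print("grip top",onz(c,(uv[0]/5+220,uv[1]/5+80),0.202))
cs=capture("side")
for uv in ((205,70),(623,232)): print("side rim front",onz(cs,(uv[0]/5+150,uv[1]/5+150),0.205))
for uv in ((437,72),(462,90)): print("side grip front end",onz(cs,(uv[0]/5+150,uv[1]/5+150),0.202))
for uv in ((64,104),(77,333),(672,297),(640,70)): print("roof",onz(c,(uv[0]/5+220,uv[1]/5+80),0.24))
for uv in ((152,86),(625,272),(543,472),(62,270)): print("roof side",onz(cs,(uv[0]/5+150,uv[1]/5+150),0.24))
E
```

```text
top ((491.3866271972656, 334.152099609375), (90.792236328125, 86.34724426269531), 21.780115127563477)
side ((493.2140808105469, 333.90313720703125), (88.95165252685547, 85.04643249511719), 22.152971267700195)
[[ 38  53  92]
 [ 35  53  90]
 [ 37  53  90]
 [ 34  49  87]
 [ 35  52  90]
 [ 39  51  88]
 [ 41  54  89]
 [ 38  60 107]
 [ 41  84 168]
 [ 48  88 166]
 [ 40  54  90]
 [ 39  47  65]
 [ 42  51  72]
 [ 42  50  73]
 [ 45  55  75]] 

rimtop [0.5928 0.106  0.205 ]
rimtop [ 0.6043 -0.1613  0.205 ]
rimtop [0.5901 0.106  0.205 ]
rimtop [ 0.6011 -0.16    0.205 ]
grip top [ 0.5929 -0.0188  0.202 ]
grip top [ 0.5936 -0.0378  0.202 ]
grip top [ 0.5348 -0.0176  0.202 ]
grip top [ 0.5355 -0.0344  0.202 ]
side rim front [ 0.606  -0.1591  0.205 ]
side rim front [0.5917 0.1068 0.205 ]
side grip front end [ 0.548  -0.0349  0.202 ]
side grip front end [ 0.5519 -0.0165  0.202 ]
roof [0.7413 0.1275 0.24  ]
roof [0.6185 0.1216 0.24  ]
roof [ 0.6317 -0.1749  0.24  ]
roof [ 0.7545 -0.1674  0.24  ]
roof side [ 0.6366 -0.1715  0.24  ]
roof side [0.6219 0.1211 0.24  ]
roof side [0.7439 0.1279 0.24  ]
roof side [ 0.7547 -0.1656  0.24  ]
```

```bash
cat > p.py <<'E'
from h import *
from plant import telemetry
yaw=0.047; Hn=np.array([0.597,-0.027,0.02])
U=np.array([[np.cos(yaw),-np.sin(yaw),0],[np.sin(yaw),np.cos(yaw),0],[0,0,1]])
def binpt(x,y,z,t): return Hn+U@np.array([x*np.cos(t)-z*np.sin(t),y,x*np.sin(t)+z*np.cos(t)])
def toolR(yw,pitch=0):
    # tool down, y = left of yaw; pitch>0 : back of tool leans to robot like bin tilt t
    B=np.array([[0,0,1],[0,1,0],[-1,0,0]],float)
    return Ro.from_euler('z',yw).as_matrix()@Ro.from_euler('y',-pitch).as_matrix()@B
def cur():
    s=telemetry.state(); q=s["orientation"]; return s,Ro.from_quat(np.array(q)[[1,2,3,0]]).as_matrix()
def plan(tcp,R):
    s,Rc=cur(); d=np.array(tcp)-s["tcp_pos"]; rv=Ro.from_matrix(R@Rc.T).as_rotvec()
    print("shift mm",np.round(d*1000,1),"norm",np.round(d/.15,3),"rot deg",np.round(np.degrees(rv),1),"norm",np.round(rv/np.radians(60),3),"rows>=",max(np.linalg.norm(d)/.0417,np.degrees(np.linalg.norm(rv))/7.16))
def grasp_tcp(p,R): return np.array(p)+0.019*R[:,0]
E
python3 - <<'E'
from p import *
np.set_printoptions(precision=4,suppress=True)
s,Rc=cur(); print(Rc)
R=toolR(yaw); print(R)
g=binpt(-.028,0,.16,0); t=grasp_tcp(g,R); print(g,t)
plan(t+[0,0,.09],R)
E
```

```text
[[-0.0001  0.4483 -0.8939]
 [ 0.0003 -0.8939 -0.4483]
 [-1.     -0.0003 -0.    ]]
[[ 0.     -0.047   0.9989]
 [ 0.      0.9989  0.047 ]
 [-1.      0.      0.    ]]
[ 0.569  -0.0283  0.18  ] [ 0.569  -0.0283  0.161 ]
shift mm [333.7 440.9  19.8] norm [2.225 2.939 0.132] rot deg [  0.   -0.  156.1] norm [ 0.    -0.     2.601] rows>= 21.796055123053137
```

Request:
send_rows([
  [[0.1,0.13,0.03,0,0,0.119],[0.1,0.13,0.03,0,0,0.119],[0.1,0.13,0.03,0,0,0.119],[0.1,0.13,0.03,0,0,0.119],[0.1,0.13,0.03,0,0,0.119],[0.1,0.13,0.02,0,0,0.119],[0.1,0.13,0,0,0,0.119],[0.1,0.13,0,0,0,0.119],[0.1,0.13,0,0,0,0.119],[0.1,0.13,0,0,0,0.119]],
], gripper=1, grip_force=40)

```text
t: 1.18
tcp_pos: [0.388, -0.2684, 0.2571]
orientation: [0.535, 0.462, 0.535, -0.463]
ft_force: [-0.1, -1.0, -1.1]
gripper_width: 1.003
```

Request:
send_rows([
  [[0.1,0.13,0,0,0,0.119],[0.1,0.13,0,0,0,0.119],[0.1,0.13,0,0,0,0.119],[0.1,0.13,0,0,0,0.119],[0.1,0.13,0,0,0,0.119],[0.1,0.13,0,0,0,0.119],[0.1,0.13,0,0,0,0.119],[0.1,0.13,0,0,0,0.119],[0.1,0.13,0,0,0,0.119],[0.1,0.13,0,0,0,0.119]],
])

```text
t: 2.02
tcp_pos: [0.5441, -0.0616, 0.2577]
orientation: [0.705, 0.062, 0.703, -0.062]
ft_force: [0.7, -0.5, -0.4]
gripper_width: 0.999
```

```bash
python3 - <<'E'
from p import *
R=toolR(yaw); g=binpt(-.028,0,.16,0); t=grasp_tcp(g,R)
s,_=cur(); print(s["t"],s["tcp_pos"],s["joint_pos"]); plan(t+[0,0,.09],R)
E
```

```text
2.0167 [ 0.54409121 -0.06163445  0.25774141] [-2.61563163e-01  2.94344176e-01  6.80229679e-02  1.34170965e+00
 -1.43821667e-04 -8.58786052e-02]
shift mm [24.9 33.3 -6.7] norm [ 0.166  0.222 -0.045] rot deg [ 0.   0.2 12.8] norm [0.001 0.003 0.213] rows>= 1.7821060216510494
```

Request:
send_rows([
  [[0.083,0.111,-0.02,0,0,0.107],[0.083,0.111,-0.02,0,0,0.107],[0,0,0,0,0,0]],
])

```text
t: 2.27
tcp_pos: [0.572, -0.0232, 0.251]
orientation: [0.708, -0.025, 0.706, 0.025]
ft_force: [-0.4, 0.7, 0.1]
gripper_width: 1.002
```

```bash
python3 - <<'E'
from p import *
from plant import capture
R=toolR(yaw); g=binpt(-.028,0,.16,0); t=grasp_tcp(g,R)
s,_=cur(); c=capture("wrist"); plan(t,R)
im=c["image"][:,:,::-1].copy()
for x,y,z in [(-.052,.009,.182),(-.052,-.009,.182),(0,.009,.182),(0,-.009,.182),(0,.135,.185),(0,-.135,.185)]:
    u=proj(c,binpt(x,y,z,0),s); print(u); cv2.circle(im,tuple(int(round(a)) for a in u),3,(0,0,255),1)
cv2.imwrite("pics/w1.png",im)
E
```

```text
shift mm [ -2.2  -4.1 -90.3] norm [-0.015 -0.027 -0.602] rot deg [-0.   0.2 -1. ] norm [-0.     0.003 -0.017] rows>= 2.1673245806706825
[268.30414554 175.60540032]
[239.1301982  174.93210263]
[265.74776198 252.45052563]
[238.56599506 251.8657547 ]
[457.91269195 258.62526325]
[ 44.50828555 249.74878745]
```

View pics/w1.png

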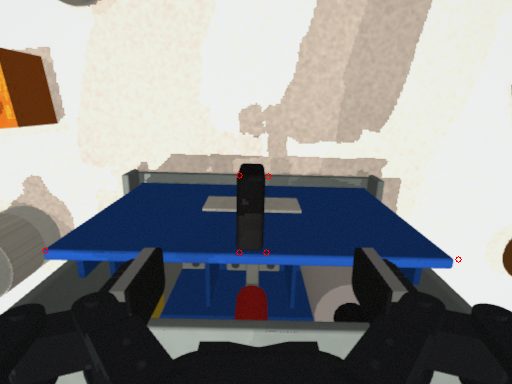

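Request:
send_rows([
  [[-0.008,-0.02,-0.2,0,0,-0.012],[-0.006,-0.016,-0.2,0,0,-0.01],[0,0,-0.2,0,0,0],[0,0,0,0,0,0]],
])

```text
t: 2.65
tcp_pos: [0.5688, -0.0311, 0.1601]
orientation: [0.709, -0.013, 0.705, 0.011]
ft_force: [0.2, 0.4, -1.6]
gripper_width: 1.0
```

Request:
send_rows([
  [[0,0,0,0,0,0],[0,0,0,0,0,0],[0,0,0,0,0,0],[0,0,0,0,0,0],[0,0,0,0,0,0],[0,0,0,0,0,0]],
], gripper=-1, grip_force=40)

```text
t: 3.15
tcp_pos: [0.5696, -0.0286, 0.1663]
orientation: [0.711, -0.008, 0.703, 0.014]
ft_force: [2.8, 25.2, -20.9]
gripper_width: 0.208
```

Request:
send_rows([
  [[0,-0.01,-0.02,0,0,0],[0,0,0,0,0,0]],
])

```text
t: 3.32
tcp_pos: [0.5696, -0.0283, 0.1663]
orientation: [0.712, -0.009, 0.702, 0.015]
ft_force: [9.4, -11.9, -41.8]
gripper_width: 0.205
```

```bash
sed -i 's/yaw=0.047; Hn=.*/yaw=0.042; Hn=np.array([0.597,-0.0285,0.02])/' p.py; python3 - <<'E'
from p import *
np.set_printoptions(precision=4,suppress=True)
s,R=cur(); print(R, s["ft_force"],s["moment"]); plan(grasp_tcp(binpt(-.028,0,.16,0),toolR(yaw)),toolR(yaw))
# rigid rotation of current pose about the hinge by dt steps
n=10; tot=0.72
p=s["tcp_pos"]; ax=-U[:,1]
pr=p
for i in range(1,n+1):
    Q=Ro.from_rotvec(ax*tot*i/n).as_matrix(); q=Hn+Q@(p-Hn); print(np.round((q-pr)/.15,3)); pr=q
print("rot/row",np.round(ax*tot/n/np.radians(60),4), p)
E
```

```text
[[ 0.0144 -0.0343  0.9993]
 [ 0.0091  0.9994  0.0342]
 [-0.9999  0.0086  0.0147]] [  9.3833 -11.9352 -41.7595] [-2.7343 -1.5363  0.2621]
shift mm [-0.6 -1.4 -5.3] norm [-0.004 -0.009 -0.035] rot deg [-0.5  0.8  0.4] norm [-0.009  0.014  0.007] rows>= 0.1499899696576149
[-0.07  -0.003 -0.016]
[-0.068 -0.003 -0.021]
[-0.067 -0.003 -0.025]
[-0.065 -0.003 -0.03 ]
[-0.062 -0.003 -0.035]
[-0.06  -0.003 -0.039]
[-0.057 -0.002 -0.043]
[-0.053 -0.002 -0.047]
[-0.05  -0.002 -0.051]
[-0.046 -0.002 -0.055]
rot/row [ 0.0029 -0.0687 -0.    ] [ 0.5696 -0.0283  0.1663]
```

Request:
send_rows([
  [[0,0,0,0,0,0],[0,0,0,0,0,0]],
])

```text
t: 3.48
tcp_pos: [0.5697, -0.0284, 0.1662]
orientation: [0.712, -0.01, 0.702, 0.015]
ft_force: [1.6, 0.3, -8.8]
gripper_width: 0.207
```

Request:
send_rows([
  [[-0.059,-0.002,-0.013,0.002,-0.057,0],[-0.058,-0.002,-0.016,0.002,-0.057,0],[-0.057,-0.002,-0.019,0.002,-0.057,0],[-0.055,-0.002,-0.023,0.002,-0.057,0]],
])

```text
t: 3.82
tcp_pos: [0.5425, -0.0297, 0.1583]
orientation: [0.796, -0.01, 0.605, 0.018]
ft_force: [13.7, -1.3, -19.2]
gripper_width: 0.205
```

```bash
cat >> p.py <<'E'
def angest():
    s,R=cur(); g=s["tcp_pos"]-0.019*R[:,0]; l=U.T@(g-Hn); r0=np.hypot(.028,.16)
    t=np.arctan2(l[2],-l[0]); a0=np.arctan2(.16,.028); pit=np.arcsin(-(U.T@R)[2,2]*-1) 
    print("t",s["t"],"local",np.round(l,4),"rad",np.hypot(l[0],l[2]),"ang",a0-t,"Rlocal",np.round((U.T@R)[:,0],3),"F",np.round(s["ft_force"],1),"w",round(s["gripper_width"],3)); return s,R
E
python3 - <<'E'
from p import *
s,R=angest(); print(s["tcp_pos"])
E
```

```text
t 3.8167 local [-0.0596  0.001   0.1566] rad 0.16759551765832853 ang 0.19039352690895406 Rlocal [ 0.267  0.005 -0.964] F [ 13.7  -1.3 -19.2] w 0.205
[ 0.54246953 -0.02972401  0.15832715]
```

Request:
send_rows([
  [[-0.062,-0.003,-0.027,0.002,-0.05,0],[-0.06,-0.003,-0.03,0.002,-0.05,0],[-0.059,-0.003,-0.034,0.002,-0.05,0],[-0.057,-0.003,-0.038,0.002,-0.05,0],[-0.055,-0.003,-0.04,0.002,-0.05,0]],
])

```text
t: 4.23
tcp_pos: [0.5033, -0.0316, 0.1364]
orientation: [0.875, -0.009, 0.484, 0.021]
ft_force: [35.6, -1.7, -40.9]
gripper_width: 0.203
```

```bash
python3 - <<'E'
from p import *
s,R=angest(); print(s["tcp_pos"])
E
```

```text
t 4.2333 local [-0.1039  0.0007  0.1325] rad 0.1683599281746402 ang 0.49160463606017557 Rlocal [ 0.531  0.006 -0.847] F [ 35.6  -1.7 -40.9] w 0.203
[ 0.50327    -0.03158356  0.13640266]
```

Request:
send_rows([
  [[-0.047,-0.002,-0.05,0.002,-0.057,0],[-0.046,-0.002,-0.05,0.002,-0.057,0],[-0.043,-0.002,-0.053,0.002,-0.057,0],[-0.04,-0.002,-0.055,0.002,-0.05,0]],
])

```text
t: 4.57
tcp_pos: [0.4863, -0.0332, 0.123]
orientation: [0.927, -0.009, 0.375, 0.028]
ft_force: [-12.0, 131.3, -5.2]
gripper_width: 0.201
```

```bash
python3 - <<'E'
from p import *
s,R=angest(); print(s["tcp_pos"])
E
```

```text
t 4.5667 local [-0.1245 -0.0004  0.1162] rad 0.17027138749295334 ang 0.6465008749636652 Rlocal [ 0.719  0.015 -0.695] F [-12.  131.3  -5.2] w 0.201
[ 0.48630094 -0.03322699  0.12299529]
```

Request:
send_rows([
  [[0,0.001,0,0,0,0],[0,0,0,0,0,0]],
])

```text
t: 4.73
tcp_pos: [0.4895, -0.0318, 0.1265]
orientation: [0.928, -0.008, 0.37, 0.032]
ft_force: [10.9, -0.9, -17.0]
gripper_width: 0.202
```

```bash
python3 - <<'E'
from p import *
from plant import capture
s,R=angest(); print(s["tcp_pos"],s["moment"],np.round(U.T@R,3))
c=capture("side");d=capture("top")
cv2.imwrite("pics/s2.png",cv2.resize(c["image"][120:260,120:320,::-1],None,fx=4,fy=4,interpolation=cv2.INTER_CUBIC))
cv2.imwrite("pics/t2.png",cv2.resize(d["image"][80:230,200:380,::-1],None,fx=4,fy=4,interpolation=cv2.INTER_CUBIC))
E
```

```text
t 4.7333 local [-0.1213  0.0008  0.1196] rad 0.17037275616361566 ang 0.6193894763976548 Rlocal [ 0.725  0.023 -0.688] F [ 10.9  -0.9 -17. ] w 0.202
[ 0.48948415 -0.03181427  0.12652314] [-0.97431028  1.73974353 -1.20181504] [[ 0.725 -0.023  0.688]
 [ 0.023  1.     0.01 ]
 [-0.688  0.009  0.726]]
```

View pics/s2.png

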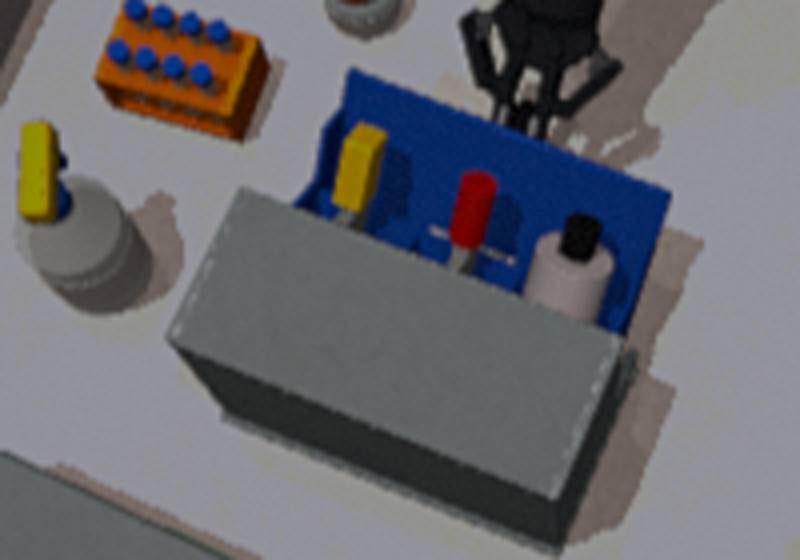

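View pics/t2.png

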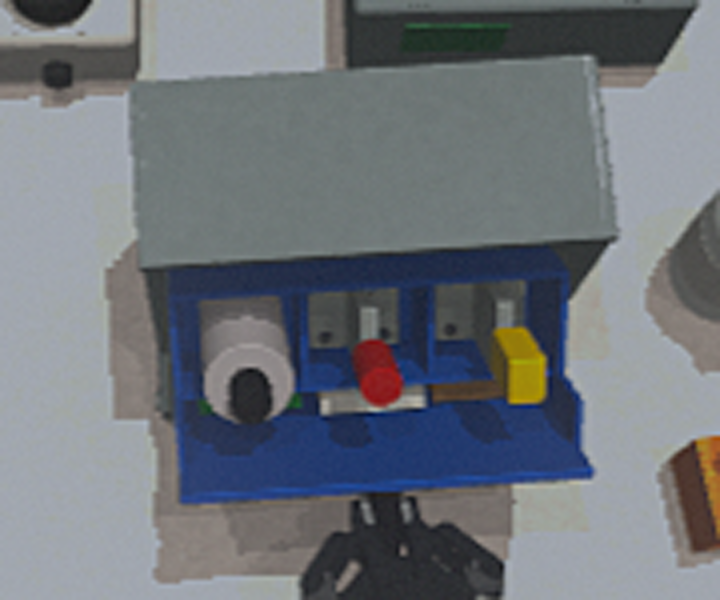

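```bash
python3 - <<'E'
from p import *
from plant import capture
c=capture("side");d=capture("top")
for a,b in (((185/4+200,502/4+80),(670/4+120,192/4+120)),((592/4+200,473/4+80),(350/4+120,68/4+120))):
    p,e=tri(ray(d,a),ray(c,b)); l=U.T@(p-Hn); print(np.round(p,4),e,np.round(l,4),"r",np.hypot(l[0],l[2]),"ang",np.arctan2(-l[0],l[2]))
E
```

```text
[0.4828 0.0997 0.165 ] 0.001987342158808538 [-0.1088  0.1328  0.145 ] r 0.18124651168564074 ang 0.6435282649691177
[ 0.4964 -0.1658  0.1692] 0.001382753649591723 [-0.1063 -0.1329  0.1492] r 0.1831511697198445 ang 0.6191321812720527
```

Request:
send_rows([
  [[-0.022,-0.001,-0.024,0.001,-0.03,0],[-0.022,-0.001,-0.024,0.001,-0.03,0]],
])

```text
t: 5.1
tcp_pos: [0.4922, -0.0317, 0.1357]
orientation: [0.934, -0.003, 0.355, 0.043]
ft_force: [40.4, 32.7, -47.8]
gripper_width: 0.201
```

```bash
python3 - <<'E'
from p import *
s,R=angest(); print(s["tcp_pos"],s["moment"])
E
```

```text
t 5.1 local [-0.119   0.0003  0.1283] rad 0.17495170774252744 ang 0.5745954305095086 Rlocal [ 0.747  0.046 -0.664] F [ 40.4  32.7 -47.8] w 0.201
[ 0.49224894 -0.03169539  0.13565604] [2.87498164 2.61115761 3.12932909]
```

```bash
python3 - <<'E'
from p import *
s,R=cur(); print(np.round(s["joint_pos"],3),np.round(s["joint_velocities"],3),np.round(s["joint_efforts"],1))
E
```

```text
[-0.479 -0.041 -1.177 -0.32   0.424 -0.38 ] [-0.161 -0.052 -0.    -0.008  0.307 -0.079] [-13.4 -40.9  35.1 -14.7  -5.1  -0. ]
```

Request:
send_rows([
  [[0,0,0,0,0,0],[0,0,0,0,0.05,0],[0,0,0,0,0.1,0],[0,0,0,0,0.1,0]],
], gripper=0)

```text
t: 5.43
tcp_pos: [0.4903, -0.0303, 0.1346]
orientation: [0.887, 0.004, 0.459, 0.044]
ft_force: [-0.1, -0.7, -1.0]
gripper_width: 0.5
```

```bash
python3 - <<'E'
from p import *
from plant import capture
s,R=angest(); print(s["tcp_pos"],np.round(s["joint_pos"],3))
c=capture("side");d=capture("top");w=capture("wrist")
cv2.imwrite("pics/s3.png",cv2.resize(c["image"][120:260,160:320,::-1],None,fx=4,fy=4,interpolation=cv2.INTER_CUBIC))
cv2.imwrite("pics/t3.png",cv2.resize(d["image"][120:250,220:380,::-1],None,fx=4,fy=4,interpolation=cv2.INTER_CUBIC))
cv2.imwrite("pics/w3.png",w["image"][:,:,::-1])
E
```

```text
t 5.4333 local [-0.1176  0.0016  0.13  ] rad 0.17532828749881746 ang 0.5621506331771436 Rlocal [ 0.578  0.057 -0.814] F [-0.1 -0.7 -1. ] w 0.5
[ 0.49033734 -0.0302616   0.13455086] [-0.411 -0.042 -0.929  0.138  0.309 -0.383]
```

View pics/s3.png

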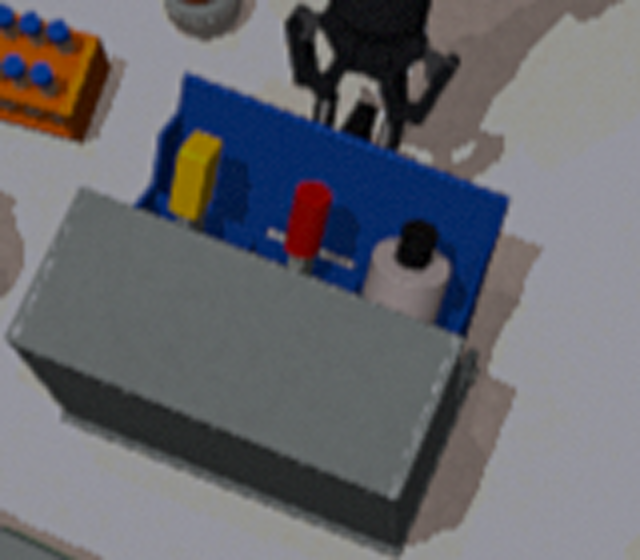

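View pics/t3.png

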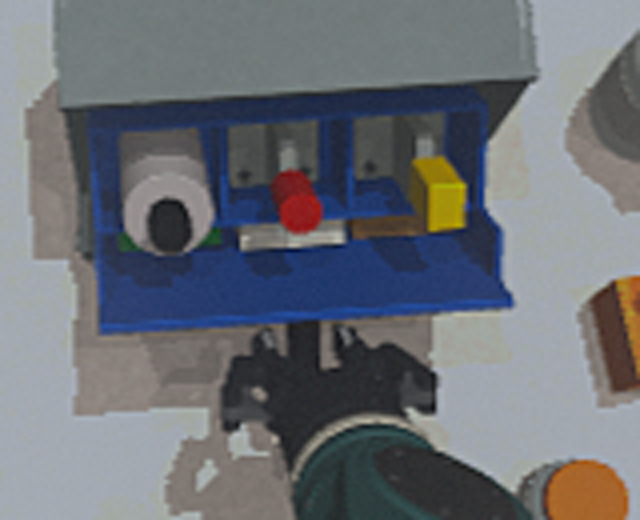

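View pics/w3.png

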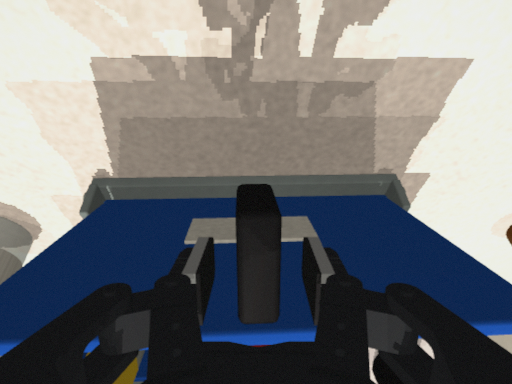

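```bash
python3 - <<'E'
from p import *
from plant import capture
c=capture("side");d=capture("top")
for a,b in (((245.75,203),(286.75,169.5)),((347.5,195.75),(206.75,138.75))):
    p,e=tri(ray(d,a),ray(c,b)); l=U.T@(p-Hn); print(np.round(p,4),e,np.round(l,4),"r",np.hypot(l[0],l[2]),"ang",np.arctan2(-l[0],l[2]))
for t in (.55,.6,.65,.7):
    print(t,[np.round(proj(k,binpt(0,y,.185,t)),1) for k in (d,c) for y in (.135,-.135)])
for t,pi in ((.58,.4),(.7,.4)):
    R=toolR(yaw,pi); plan(grasp_tcp(binpt(-.030,0,.165,t),R),R)
E
```

```text
[0.489  0.1003 0.1679] 0.001041611432344011 [-0.1025  0.1333  0.1479] r 0.17991476070939946 ang 0.6061362952526943
[ 0.5029 -0.1648  0.1701] 0.0011613200408326968 [-0.0998 -0.1322  0.1501] r 0.18019292447870291 ang 0.5867206921631607
0.55 [array([244.6, 200.2]), array([348.9, 194. ]), array([286.5, 170.3]), array([205.1, 138.2])]
0.6 [array([244.9, 203.5]), array([348.8, 197.3]), array([287.4, 168.6]), array([206.3, 136.7])]
0.65 [array([245.1, 206.7]), array([348.6, 200.5]), array([288.3, 167. ]), array([207.5, 135.4])]
0.7 [array([245.3, 209.8]), array([348.4, 203.6]), array([289.1, 165.6]), array([208.7, 134.1])]
shift mm [ -2.6  -2.7 -10. ] norm [-0.017 -0.018 -0.067] rot deg [-3.4 12.7 -1.6] norm [-0.057  0.212 -0.027] rows>= 1.8526372166653127
shift mm [-16.3  -3.2 -24.7] norm [-0.108 -0.022 -0.165] rot deg [-3.4 12.7 -1.6] norm [-0.057  0.212 -0.027] rows>= 1.8526372166653127
```

Request:
send_rows([
  [[-0.006,-0.006,-0.022,-0.019,0.071,-0.009],[-0.006,-0.006,-0.022,-0.019,0.071,-0.009],[-0.006,-0.006,-0.022,-0.019,0.07,-0.009],[0,0,0,0,0,0]],
])

```text
t: 6.02
tcp_pos: [0.4856, -0.0334, 0.1209]
orientation: [0.833, -0.011, 0.553, 0.015]
ft_force: [0.5, -0.6, 0.3]
gripper_width: 0.5
```

Request:
send_rows([
  [[0,0,0,0,0,0],[0,0,0,0,0,0],[0,0,0,0,0,0],[0,0,0,0,0,0]],
], gripper=-1, grip_force=30)

```text
t: 6.35
tcp_pos: [0.4851, -0.0326, 0.1194]
orientation: [0.836, -0.01, 0.549, 0.017]
ft_force: [7.1, 0.4, -3.8]
gripper_width: 0.207
```

```bash
python3 - <<'E'
from p import *
s,R=angest(); print(s["tcp_pos"],np.round(s["joint_pos"],3))
E
```

```text
t 6.35 local [-0.1195  0.0006  0.1168] rad 0.1671318389710904 ang 0.6234029296088002 Rlocal [ 0.398 -0.    -0.918] F [ 7.1  0.4 -3.8] w 0.207
[ 0.48512503 -0.03256857  0.11940966] [-0.319  0.032 -0.769  0.384  0.141 -0.33 ]
```

Request:
send_rows([
  [[-0.037,-0.0015,-0.038,0.001,-0.03,0],[-0.036,-0.0015,-0.039,0.001,-0.03,0]],
])

```text
t: 6.52
tcp_pos: [0.4772, -0.0329, 0.1101]
orientation: [0.855, -0.01, 0.517, 0.018]
ft_force: [27.3, 3.7, -18.1]
gripper_width: 0.205
```

```bash
python3 - <<'E'
from p import *
s,R=angest(); print(s["tcp_pos"],np.round(s["joint_pos"],3))
E
```

```text
t 6.5167 local [-0.1287  0.0006  0.1069] rad 0.1673145692070633 ang 0.7043607921796367 Rlocal [ 0.464  0.001 -0.886] F [ 27.3   3.7 -18.1] w 0.205
[ 0.47720296 -0.0329194   0.11008603] [-0.349  0.004 -0.877  0.239  0.179 -0.348]
```

Request:
send_rows([
  [[-0.028,-0.001,-0.042,0.001,-0.02,0],[-0.008,0,-0.014,0,0,0]],
])

```text
t: 6.68
tcp_pos: [0.4751, -0.033, 0.1058]
orientation: [0.866, -0.01, 0.5, 0.02]
ft_force: [-6.8, 7.4, 27.1]
gripper_width: 0.207
```

```bash
python3 - <<'E'
from p import *
s,R=angest(); print(s["tcp_pos"],np.round(s["joint_pos"],3))
E
```

```text
t 6.6833 local [-0.1315  0.0006  0.1022] rad 0.16656982750869556 ang 0.7367781862691928 Rlocal [ 0.5    0.003 -0.866] F [-6.8  7.4 27.1] w 0.207
[ 0.47506656 -0.03301964  0.10577067] [-0.364 -0.005 -0.93   0.159  0.201 -0.358]
```

Request:
send_rows([
  [[0,0,0,0,0,0],[0,0,0,0,0,0],[0,0,0,0,0,0]],
])

```text
t: 6.93
tcp_pos: [0.4754, -0.0329, 0.1065]
orientation: [0.868, -0.01, 0.496, 0.02]
ft_force: [14.0, 1.8, -12.8]
gripper_width: 0.203
```

Request:
send_rows([
  [[0,0,0,0,0,0],[0,0,0,0,0,0],[0,0,0,0,0,0],[-0.05,0,0.087,0,0,0],[-0.05,0,0.087,0,0.02,0],[-0.06,0,0.1,0,0.05,0],[-0.06,0,0.15,0,0.08,0],[0,0,0.15,0,0.1,0],[0,0,0.15,0,0.1,0]],
], gripper=1)

```text
t: 7.68
tcp_pos: [0.4332, -0.0314, 0.2004]
orientation: [0.776, -0.003, 0.63, 0.021]
ft_force: [1.3, -1.7, -0.2]
gripper_width: 0.997
```

```bash
python3 - <<'E'
from p import *
from plant import capture
s,R=angest(); print(s["tcp_pos"],np.round(s["joint_pos"],3))
c=capture("side");d=capture("top")
cv2.imwrite("pics/s4.png",cv2.resize(c["image"][120:260,160:320,::-1],None,fx=4,fy=4,interpolation=cv2.INTER_CUBIC))
cv2.imwrite("pics/t4.png",cv2.resize(d["image"][120:250,220:380,::-1],None,fx=5,fy=4.6,interpolation=cv2.INTER_CUBIC))
E
```

```text
t 7.6833 local [-0.1677  0.0036  0.199 ] rad 0.2602359871387547 ang 0.5269443594400331 Rlocal [ 0.206  0.02  -0.978] F [ 1.3 -1.7 -0.2] w 0.997
[ 0.43320653 -0.03136322  0.20041962] [-0.322 -0.017 -0.493  0.907  0.092 -0.348]
```

View pics/s4.png

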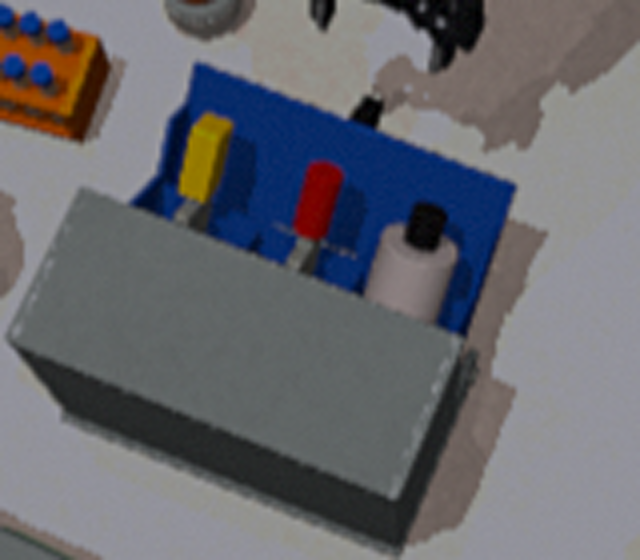

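View pics/t4.png

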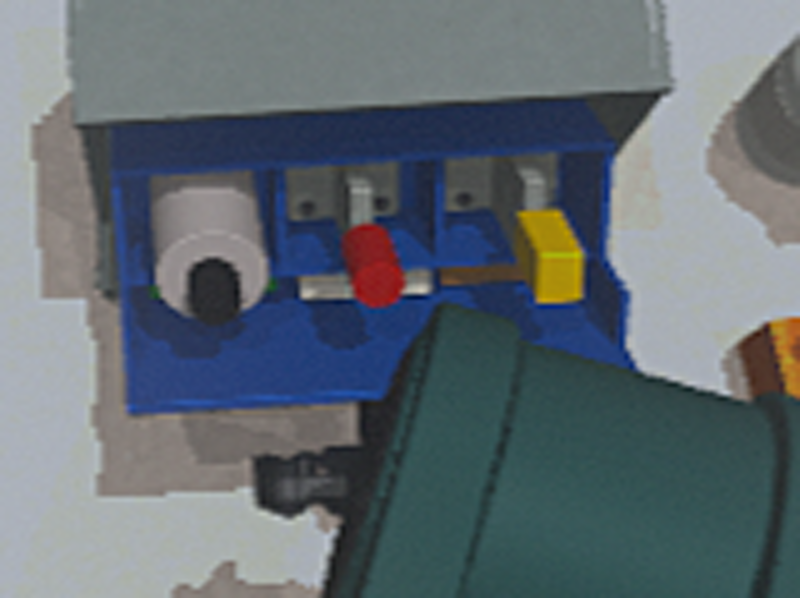

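```bash
python3 - <<'E'
from p import *
from plant import capture
c=capture("side");d=capture("top")
im=c["image"]; z=cv2.resize(im[140:185,195:230,::-1],None,fx=10,fy=10,interpolation=cv2.INTER_CUBIC)
z2=cv2.resize(d["image"][155:200,310:345,::-1],None,fx=10,fy=10,interpolation=cv2.INTER_CUBIC)
cv2.imwrite("pics/hd.png",cv2.hconcat([z2,z]))
for t in (.65,.7,.75):
    b=binpt(.0755,-.088,.006,.67); ax=U@np.array([-np.sin(t),0,np.cos(t)]); 
    print(t,"top ctr",np.round(b+ax*.17,4),proj(d,b+ax*.17),proj(c,b+ax*.17))
E
```

```text
0.65 top ctr [ 0.5533 -0.1184  0.2069] [331.05092189 173.71525546] [211.28244062 154.14766957]
0.7 top ctr [ 0.5467 -0.1187  0.2016] [330.91161676 176.7736461 ] [212.3979179  152.87490266]
0.75 top ctr [ 0.5403 -0.119   0.196 ] [330.73807212 179.73416964] [213.47592734 151.73254135]
```

View pics/hd.png

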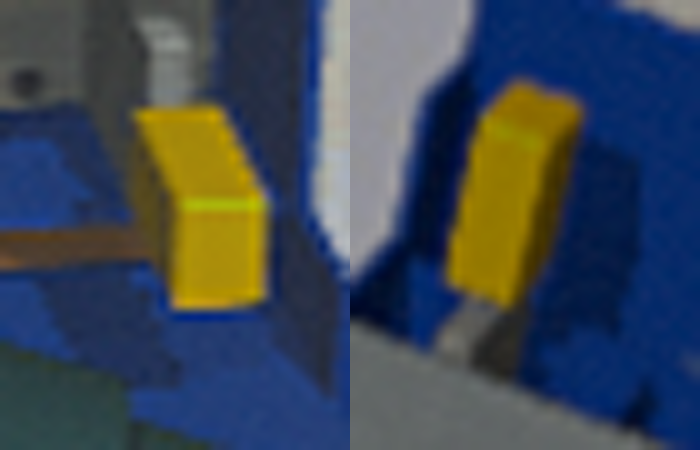

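```bash
python3 - <<'E'
from p import *
from plant import capture
np.set_printoptions(precision=4,suppress=True)
c=capture("side");d=capture("top")
T=lambda a:(310+a[0]/10-.45,155+a[1]/10-.45); S=lambda a:(195+a[0]/10-.45,140+a[1]/10-.45)
P={}
for n,a,b in (("end",(221,254),(183.5,111)),("backtop",(221.5,203),(165.5,133.5)),("backbot",(179.5,106.5),(130.5,294))):
    p,e=tri(ray(d,T(a)),ray(c,S(b))); P[n]=p; print(n,p,"err",round(e,4),"local",U.T@(p-Hn))
v=U.T@(P["backtop"]-P["backbot"]); print(np.linalg.norm(v),v/np.linalg.norm(v),"lean",np.arctan2(-v[0],v[2]),np.arcsin(v[1]/np.linalg.norm(v)))
w=U.T@(P["end"]-P["backtop"]);print(w,np.linalg.norm(w))
E
```

```text
end [ 0.539  -0.1209  0.1993] err 0.0006 local [-0.0619 -0.0899  0.1793]
backtop [ 0.5502 -0.1201  0.2076] err 0.0008 local [-0.0506 -0.0896  0.1876]
backbot [ 0.5882 -0.1189  0.164 ] err 0.0009 local [-0.0126 -0.0899  0.144 ]
0.05786892722267333 [-0.657   0.006   0.7539] lean 0.7168578980212557 0.0059561378592435845
[-0.0113 -0.0003 -0.0083] 0.014018615962110743
```

```bash
python3 - <<'E'
from p import *
np.set_printoptions(precision=4,suppress=True)
R=toolR(yaw,.66); end=np.array([.5395,-.1205,.199]); ax=U@np.array([-.657,0,.754]); g=end-.026*ax
print(g,"tcp",grasp_tcp(g,R),"hover",grasp_tcp(g,R)-.09*R[:,0])
plan(grasp_tcp(g,R)-.09*R[:,0],R); plan(grasp_tcp(g,R),R)
E
```

```text
[ 0.5566 -0.1198  0.1794] tcp [ 0.5682 -0.1193  0.1644] hover [ 0.5131 -0.1216  0.2355]
shift mm [ 79.3 -90.4  37.7] norm [ 0.529 -0.603  0.251] rot deg [ -0.2 -25.8   0. ] norm [-0.004 -0.43   0.   ] rows>= 3.602136625868578
shift mm [134.4 -88.1 -33.4] norm [ 0.896 -0.587 -0.223] rot deg [ -0.2 -25.8   0. ] norm [-0.004 -0.43   0.   ] rows>= 3.9365827899572223
```

Request:
send_rows([
  [[0.01,-0.13,0.1,0,-0.072,0],[0.04,-0.13,0.1,0,-0.072,0],[0.12,-0.12,0.05,0,-0.072,0],[0.12,-0.12,0,0,-0.072,0],[0.12,-0.1,0,-0.004,-0.072,0],[0.12,0,0,0,-0.07,0],[0,0,0,0,0,0]],
], gripper=0.3, grip_force=90)

```text
t: 8.57
tcp_pos: [0.5098, -0.1229, 0.2316]
orientation: [0.903, -0.012, 0.43, 0.018]
ft_force: [-0.6, 0.9, -0.7]
gripper_width: 0.646
```

```bash
python3 - <<'E'
from p import *
from plant import capture
R=toolR(yaw,.66); end=np.array([.5395,-.1205,.199]); ax=U@np.array([-.657,0,.754]); g=end-.026*ax
s,_=cur(); print(s["t"],s["tcp_pos"],np.round(s["joint_pos"],3)); w=capture("wrist")
plan(grasp_tcp(g,R)-.09*R[:,0],R); plan(grasp_tcp(g,R),R)
im=w["image"][:,:,::-1].copy()
for x,y in ((.016,.012),(.016,-.012),(-.016,.012),(-.016,-.012)):
    u=proj(w,end+U@np.array([x*.754,y,x*.657]),s); print(u); cv2.circle(im,tuple(int(round(a)) for a in u),3,(0,0,255),1)
cv2.imwrite("pics/w5.png",im)
E
```

```text
8.5667 [ 0.50981075 -0.12294826  0.23157809] [-0.605 -0.111 -0.713  0.391  0.387 -0.535]
shift mm [4.3 1.1 4.1] norm [0.029 0.007 0.027] rot deg [ 0.3  1.  -0.1] norm [ 0.005  0.017 -0.002] rows>= 0.14894366565653022
shift mm [ 59.5   3.4 -67. ] norm [ 0.396  0.022 -0.447] rot deg [ 0.3  1.  -0.1] norm [ 0.005  0.017 -0.002] rows>= 2.1501361662427194
[281.48436425 248.14426937]
[243.84015478 247.90256829]
[282.67996962 199.53715494]
[243.55018344 199.30275993]
```

View pics/w5.png

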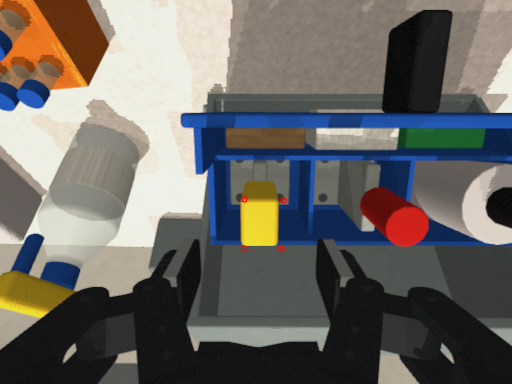

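Request:
send_rows([
  [[0.1,0.004,-0.112,0.001,0.004,0],[0.1,0.004,-0.112,0.001,0.004,0],[0.1,0.003,-0.112,0.001,0.004,0],[0.1,0.002,-0.112,0.001,0.004,0],[0,0,0,0,0,0]],
])

```text
t: 9.03
tcp_pos: [0.5654, -0.1186, 0.1607]
orientation: [0.895, -0.011, 0.445, 0.019]
ft_force: [-0.9, 1.2, -1.2]
gripper_width: 0.651
```

```bash
python3 - <<'E'
from p import *
from plant import capture
R=toolR(yaw,.66); end=np.array([.5395,-.1218,.199]); ax=U@np.array([-.657,0,.754]); g=end-.026*ax
s,_=cur(); print(s["t"],s["tcp_pos"],np.round(s["ft_force"],1)); w=capture("wrist")
plan(grasp_tcp(g,R),R)
cv2.imwrite("pics/w6.png",w["image"][:,:,::-1])
E
```

```text
9.0333 [ 0.56536315 -0.1186285   0.16067392] [-0.9  1.2 -1.2]
shift mm [ 3.6 -2.2  2.7] norm [ 0.024 -0.014  0.018] rot deg [ 0.1 -0.6 -0.1] norm [ 0.002 -0.011 -0.002] rows>= 0.11992558372975655
```

View pics/w6.png

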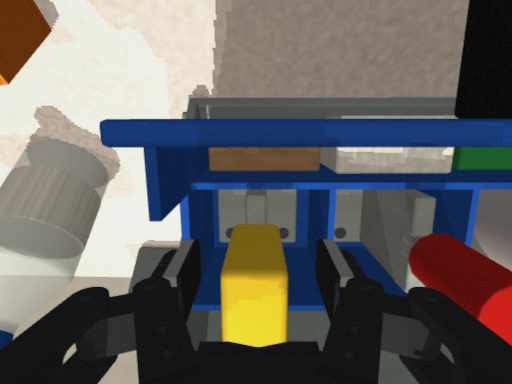

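Request:
send_rows([
  [[0.024,-0.012,0.018,0,0,0],[0,0,0,0,0,0]],
])

```text
t: 9.25
tcp_pos: [0.5671, -0.1195, 0.1647]
orientation: [0.895, -0.011, 0.446, 0.02]
ft_force: [-0.7, -0.5, -0.7]
gripper_width: 0.654
```

Request:
send_rows([
  [[0,0,0,0,0,0],[0,0,0,0,0,0],[0,0,0,0,0,0],[0,0,0,0,0,0],[0,0,0,0,0,0]],
], gripper=-1, grip_force=90)

```text
t: 9.67
tcp_pos: [0.5658, -0.1198, 0.1673]
orientation: [0.895, -0.011, 0.446, 0.019]
ft_force: [3.3, -0.6, -3.2]
gripper_width: 0.272
```

```bash
python3 - <<'E'
from p import *
s,R=cur(); print(s["t"],s["tcp_pos"],np.round(s["ft_force"],1),s["moment"],s["gripper_width"]*85); print(np.round(U.T@R,3))
E
```

```text
9.6667 [ 0.56582828 -0.11979707  0.16725744] [ 3.3 -0.6 -3.2] [0.02533663 0.44939482 0.03844553] 23.10491180594386
[[ 0.602 -0.002  0.798]
 [-0.001  1.     0.004]
 [-0.798 -0.003  0.602]]
```

Request:
send_rows([
  [[-0.043,-0.002,0.052,0,0,0],[-0.085,-0.0035,0.103,0,0,0],[-0.085,-0.0035,0.103,0,0,0]],
])

```text
t: 9.92
tcp_pos: [0.534, -0.1206, 0.2048]
orientation: [0.895, -0.011, 0.446, 0.02]
ft_force: [4.2, 0.3, -2.6]
gripper_width: 0.267
```

```bash
python3 - <<'E'
from p import *
s,R=cur(); print(s["t"],s["tcp_pos"],np.round(s["ft_force"],1),s["moment"],s["gripper_width"]*85); print(np.round(U.T@R,3))
E
```

```text
9.9167 [ 0.53398037 -0.12064468  0.20480756] [ 4.2  0.3 -2.6] [-0.00719823 -0.22602697 -0.03268051] 22.6910295036735
[[ 0.601 -0.004  0.799]
 [ 0.001  1.     0.004]
 [-0.799 -0.001  0.601]]
```

Request:
send_rows([
  [[-0.085,-0.0035,0.103,0,0,0],[-0.085,-0.0035,0.103,0,0,0],[-0.085,-0.0035,0.103,0,0,0],[-0.06,-0.003,0.11,0,0,0],[-0.03,-0.0035,0.15,0,0,0],[0,0,0,0,0,0]],
])

```text
t: 10.42
tcp_pos: [0.4763, -0.1222, 0.2944]
orientation: [0.894, -0.011, 0.447, 0.02]
ft_force: [1.4, -0.8, -2.2]
gripper_width: 0.271
```

```bash
python3 - <<'E'
from p import *
from plant import capture
s,R=cur(); print(s["t"],s["tcp_pos"],np.round(s["ft_force"],1),s["moment"],s["gripper_width"]*85,np.round(s["joint_pos"],3)); print(np.round(U.T@R,3))
w=capture("wrist"); c=capture("side")
cv2.imwrite("pics/w7.png",cv2.hconcat([w["image"][:,:,::-1],c["image"][80:272,130:380,::-1].repeat(2,0).repeat(2,1)])[:,:1012] if 0 else w["image"][:,:,::-1])
cv2.imwrite("pics/s7.png",cv2.resize(c["image"][70:250,150:350,::-1],None,fx=3,fy=3))
E
```

```text
10.4167 [ 0.47630297 -0.1221813   0.29437718] [ 1.4 -0.8 -2.2] [-0.13160967  1.02901525 -0.06539939] 23.07399290307545 [-0.649 -0.192 -0.563  0.676  0.392 -0.587]
[[ 0.6   -0.002  0.8  ]
 [ 0.     1.     0.003]
 [-0.8   -0.001  0.6  ]]
```

View pics/w7.png

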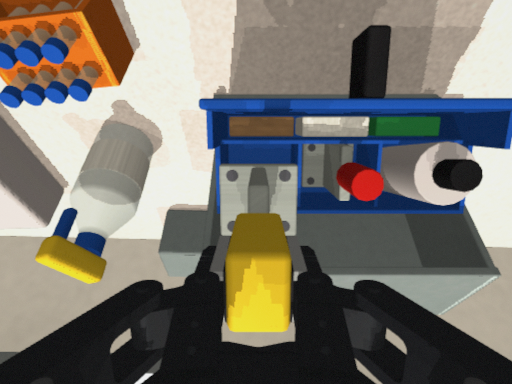

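View pics/s7.png

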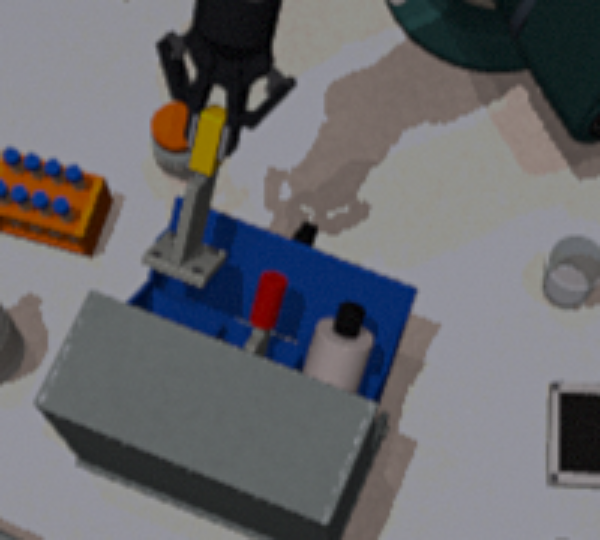

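```bash
cat >> p.py <<'E'
PY=np.radians(22.0); PC=np.array([.4923,.334,.02])
def padtcp(h,tilt,d=.145):
    R=toolR(PY,tilt); a=-R[:,0] # tool-up axis
    # bracket axis vertical; grasp point above pad centre by d+h
    return grasp_tcp(PC+[0,0,d+h],R),R
E
python3 - <<'E'
from p import *
t,R=padtcp(.18,-.055); print(t); plan(t,R)
t,R=padtcp(.1,-.055); print(t); 
E
```

```text
[0.49133158 0.33360873 0.32602873]
shift mm [ 15.4 455.2  35.7] norm [0.103 3.034 0.238] rot deg [-8.6 39.  18.7] norm [-0.143  0.651  0.312] rows>= 10.954847796619624
[0.49133158 0.33360873 0.24602873]
```

Request:
send_rows([
  [[0,0,0.16,-0.02,0.093,0.045],[0,0.02,0.16,-0.02,0.093,0.045],[0,0.06,0.12,-0.02,0.093,0.045],[0,0.12,0.04,-0.02,0.093,0.045],[0,0.18,0,-0.02,0.093,0.045],[0,0.22,0,-0.02,0.093,0.045],[0,0.24,0,-0.02,0.093,0.042],[0,0.24,0,0,0,0],[0,0.24,0,0,0,0]],
])

```text
t: 11.27
tcp_pos: [0.4709, 0.0843, 0.3338]
orientation: [0.66, -0.134, 0.728, 0.129]
ft_force: [0.5, 0.6, -4.1]
gripper_width: 0.267
```

```bash
python3 - <<'E'
from p import *
t,R=padtcp(.15,-.055); s,_=cur(); print(s["t"],s["tcp_pos"],np.round(s["ft_force"],1),s["gripper_width"]*85,np.round(s["joint_pos"],3)); plan(t,R)
E
```

```text
11.2667 [0.47087547 0.08427246 0.33381438] [ 0.5  0.6 -4.1] 22.72128360250998 [ 0.021  0.243  0.195  1.615 -0.023 -0.353]
shift mm [ 20.5 249.3 -37.8] norm [ 0.136  1.662 -0.252] rot deg [ 0.3 -2.4  0.6] norm [ 0.005 -0.039  0.009] rows>= 6.067420566613114
```

Request:
send_rows([
  [[0.02,0.238,0,0,-0.01,0.002],[0.02,0.238,0,0,-0.01,0.002],[0.02,0.238,0,0.001,-0.01,0.002],[0.02,0.238,0,0.001,-0.009,0.002],[0.02,0.238,-0.06,0.001,0,0.001],[0.02,0.238,-0.09,0.001,0,0],[0.016,0.234,-0.1,0,0,0],[0,0,0,0,0,0]],
])

```text
t: 11.93
tcp_pos: [0.4919, 0.3571, 0.2753]
orientation: [0.668, -0.142, 0.718, 0.133]
ft_force: [-0.9, 0.1, -3.8]
gripper_width: 0.268
```

```bash
python3 - <<'E'
from p import *
from plant import capture
t,R=padtcp(.15,-.055); s,_=cur(); print(s["t"],s["tcp_pos"],np.round(s["ft_force"],1)); plan(t,R)
c=capture("side");d=capture("top");w=capture("wrist")
cv2.imwrite("pics/s8.png",cv2.resize(c["image"][110:260,290:420,::-1],None,fx=4,fy=4,interpolation=cv2.INTER_CUBIC))
cv2.imwrite("pics/t8.png",cv2.resize(d["image"][120:270,100:260,::-1],None,fx=4,fy=4,interpolation=cv2.INTER_CUBIC))
cv2.imwrite("pics/w8.png",w["image"][:,:,::-1])
E
```

```text
11.9333 [0.49189289 0.35711767 0.27530734] [-0.9  0.1 -3.8]
shift mm [ -0.6 -23.5  20.7] norm [-0.004 -0.157  0.138] rot deg [ 0.2 -0.9 -0.5] norm [ 0.004 -0.015 -0.008] rows>= 0.7516220416264828
```

View pics/s8.png

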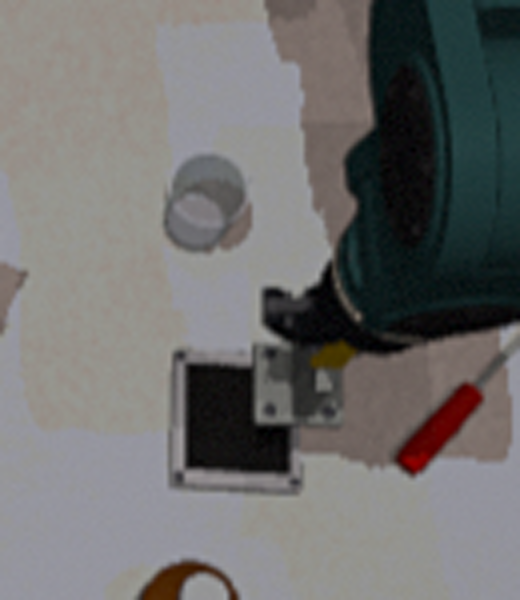

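View pics/t8.png

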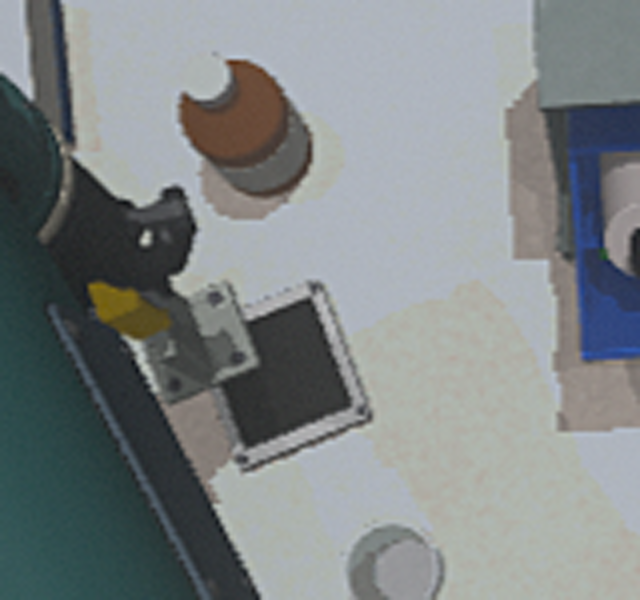

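View pics/w8.png

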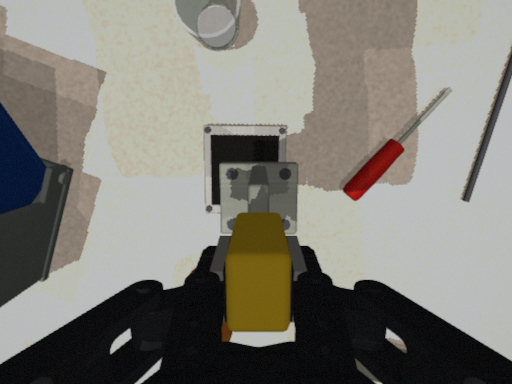

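Request:
send_rows([
  [[0,-0.08,0,0.002,-0.008,-0.004],[-0.004,-0.075,-0.05,0.002,-0.007,-0.004],[0,0,-0.14,0,0,0],[0,0,-0.14,0,0,0],[0,0,-0.1,0,0,0],[0,0,0,0,0,0],[0,0,0,0,0,0]],
])

```text
t: 12.67
tcp_pos: [0.4942, 0.3208, 0.2139]
orientation: [0.679, -0.135, 0.711, 0.127]
ft_force: [-0.4, 0.7, -2.5]
gripper_width: 0.267
```

```bash
python3 - <<'E'
from p import *
from plant import capture
t,R=padtcp(.06,-.055); s,_=cur(); print(s["t"],s["tcp_pos"],np.round(s["ft_force"],1)); plan(t,R)
c=capture("side");d=capture("top");w=capture("wrist")
cv2.imwrite("pics/s9.png",cv2.resize(c["image"][180:250,315:395,::-1],None,fx=8,fy=8,interpolation=cv2.INTER_CUBIC))
cv2.imwrite("pics/t9.png",cv2.resize(d["image"][175:245,130:210,::-1],None,fx=8,fy=8,interpolation=cv2.INTER_CUBIC))
cv2.imwrite("pics/w9.png",w["image"][:,:,::-1])
E
```

```text
12.6667 [0.49422492 0.32078316 0.21388288] [-0.4  0.7 -2.5]
shift mm [-2.9 12.8 -7.9] norm [-0.019  0.086 -0.052] rot deg [-0.   0.5  0.7] norm [-0.     0.009  0.011] rows>= 0.3672703555717949
```

View pics/s9.png

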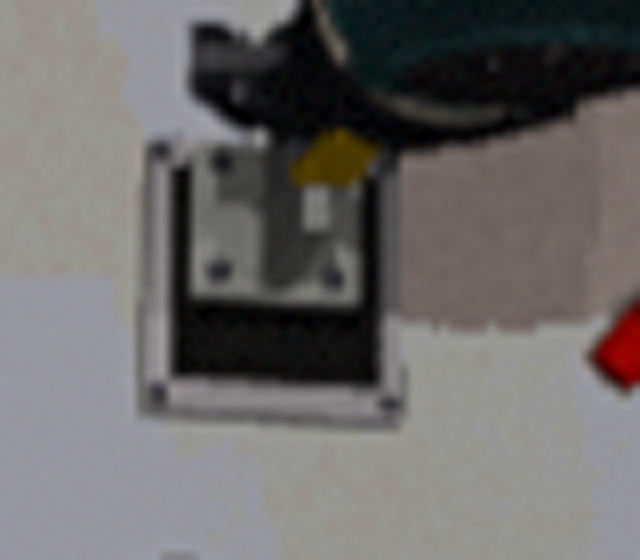

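View pics/t9.png

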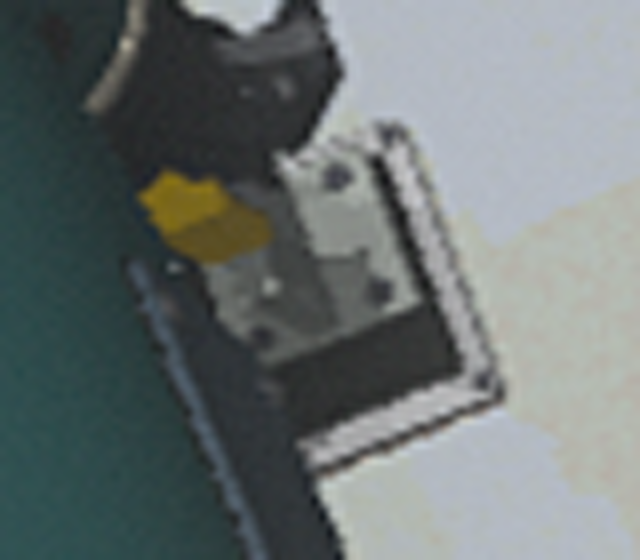

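View pics/w9.png

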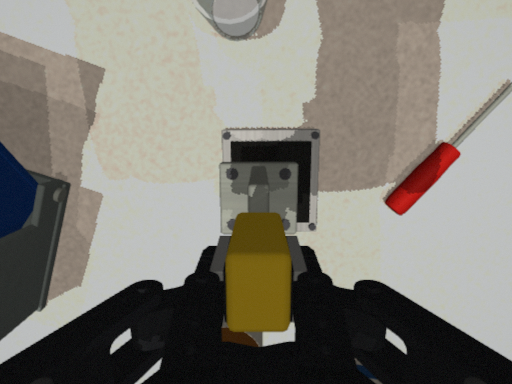

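```bash
python3 - <<'E'
from p import *
from plant import capture
np.set_printoptions(precision=4,suppress=True)
c=capture("side");d=capture("top");w=capture("wrist")
M=np.array(w["mount"]); f=K(w)
def pw(pt):
    q=np.linalg.inv(M)@np.append(pt,1); return w["cx"]+f*q[0]/q[2], w["cy"]+f*q[1]/q[2]
for dd in (.14,.145,.15):
  for a in (-.05,0,.05,.1):
    # bracket rotated about tool y by a relative to tool, pivot at grasp (-.019,0,0)
    r=lambda x,z:(-.019+np.cos(a)*x-np.sin(a)*z,np.sin(a)*x+np.cos(a)*z)
    o=[]
    for (x,z,y) in ((dd-.012,-.031,-.033),(dd-.012,-.031,.033)):
        X,Z=r(x,z); o+=[*pw((X,y,Z))]
    print(dd,a,np.round(o,1))
for n,a,b in (("A",(418,300),(190,150)),("B",(375,145),(190,302))):
    p,e=tri(ray(d,(130+a[0]/8-.45,175+a[1]/8-.45)),ray(c,(315+b[0]/8-.45,180+b[1]/8-.45))); print(n,p,e)
s,R=cur(); print(s["tcp_pos"])
E
```

```text
0.14 -0.05 [218.4 148.1 302.4 148.1]
0.14 0 [218.9 155.8 301.8 155.8]
0.14 0.05 [219.4 163.5 301.2 163.5]
0.14 0.1 [219.8 171.2 300.8 171.2]
0.145 -0.05 [219.1 147.  301.5 147. ]
0.145 0 [219.6 154.9 300.9 154.9]
0.145 0.05 [220.1 162.8 300.4 162.7]
0.145 0.1 [220.5 170.6 300.  170.6]
0.15 -0.05 [219.8 145.9 300.7 145.9]
0.15 0 [220.3 154.  300.2 154. ]
0.15 0.05 [220.8 162.  299.6 162. ]
0.15 0.1 [221.2 170.  299.2 170. ]
A [0.4812 0.2806 0.0912] 0.002001778752125092
B [0.5374 0.3015 0.0848] 0.004118988826344047
[0.4945 0.322  0.2142]
```

```bash
python3 - <<'E'
from p import *
t,R=padtcp(.015,-.055); s,_=cur(); print(s["t"],s["tcp_pos"],np.round(s["joint_velocities"],3)); plan(t,R)
E
```

```text
12.9667 [0.49447965 0.32200959 0.21422203] [ 0.003  0.002 -0.004 -0.003 -0.    -0.001]
shift mm [ -3.1  11.6 -53.2] norm [-0.021  0.077 -0.355] rot deg [-0.1  0.6  0.6] norm [-0.001  0.01   0.01 ] rows>= 1.3077742359716364
```

Request:
send_rows([
  [[-0.01,0.04,-0.08,0,0.005,0.005],[-0.01,0.035,-0.08,0,0.005,0.005],[0,0,-0.08,0,0,0],[0,0,-0.06,0,0,0],[0,0,-0.03,0,0,0],[0,0,0,0,0,0],[0,0,0,0,0,0]],
])

```text
t: 13.55
tcp_pos: [0.4903, 0.3361, 0.1589]
orientation: [0.674, -0.139, 0.713, 0.133]
ft_force: [0.2, 0.2, -3.3]
gripper_width: 0.273
```

```bash
python3 - <<'E'
from p import *
from plant import capture
t,R=padtcp(.015,-.055); s,_=cur(); print(s["t"],s["tcp_pos"],np.round(s["ft_force"],1),np.round(s["joint_velocities"],3)); plan(t,R)
w=capture("wrist"); c=capture("side")
cv2.imwrite("pics/w10.png",cv2.resize(w["image"][100:260,180:340,::-1],None,fx=3.6,fy=3.6,interpolation=cv2.INTER_CUBIC))
cv2.imwrite("pics/s10.png",cv2.resize(c["image"][180:250,315:395,::-1],None,fx=8,fy=8,interpolation=cv2.INTER_CUBIC))
E
```

```text
13.55 [0.49034488 0.33614554 0.15889408] [ 0.2  0.2 -3.3] [ 0.005  0.009 -0.011 -0.008 -0.001 -0.   ]
shift mm [ 1.  -2.5  2.1] norm [ 0.007 -0.017  0.014] rot deg [-0.1 -0.1 -0.2] norm [-0.001 -0.002 -0.003] rows>= 0.0829531553242021
```

View pics/w10.png

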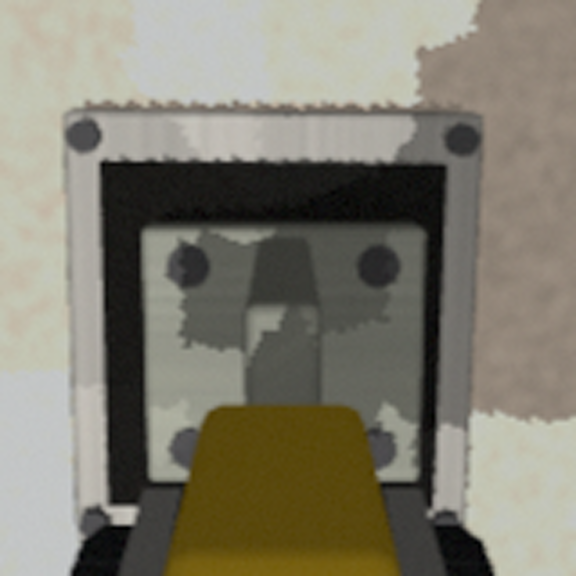

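View pics/s10.png

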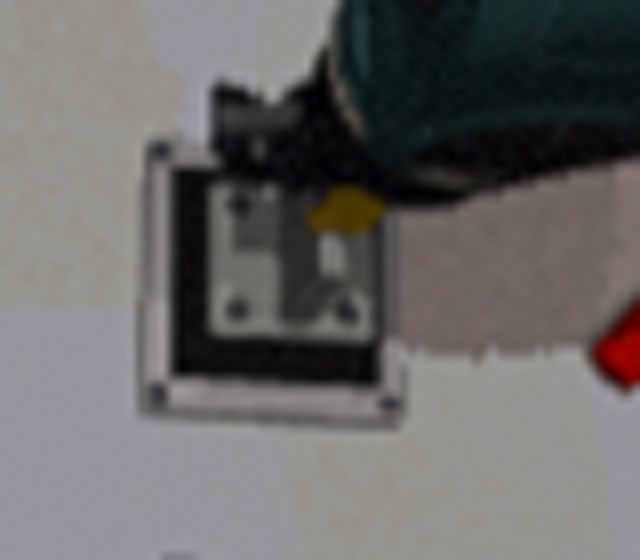

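Request:
send_rows([
  [[0.006,-0.016,-0.03,0,0,-0.002],[0,0,-0.025,0,0,0],[0,0,0,0,0,0],[0,0,0,0,0,0]],
])

```text
t: 13.98
tcp_pos: [0.4924, 0.3336, 0.1517]
orientation: [0.675, -0.138, 0.713, 0.132]
ft_force: [0.1, -0.5, -4.9]
gripper_width: 0.272
```

Request:
send_rows([
  [[0,0,-0.01,0,0,0],[0,0,-0.01,0,0,0],[0,0,0,0,0,0]],
])

```text
t: 14.23
tcp_pos: [0.4926, 0.3335, 0.1487]
orientation: [0.675, -0.138, 0.712, 0.132]
ft_force: [-0.1, -0.3, -3.3]
gripper_width: 0.27
```

```bash
python3 - <<'E'
from p import *
from plant import capture
t,R=padtcp(.0,-.055); s,_=cur(); print(s["t"],s["tcp_pos"],np.round(s["ft_force"],1),np.round(s["moment"],2),np.round(s["joint_velocities"],3)); plan(t,R)
w=capture("wrist"); c=capture("side")
cv2.imwrite("pics/w11.png",cv2.resize(w["image"][100:260,180:340,::-1],None,fx=3.6,fy=3.6,interpolation=cv2.INTER_CUBIC))
E
```

```text
14.2333 [0.49262718 0.33354527 0.14873939] [-0.1 -0.3 -3.3] [ 0.02 -0.08  0.01] [ 0.001 -0.001  0.002  0.002  0.    -0.   ]
shift mm [-1.3  0.1 -2.7] norm [-0.009  0.    -0.018] rot deg [-0.2  0.1 -0. ] norm [-0.003  0.001 -0.   ] rows>= 0.07206345190558495
```

View pics/w11.png

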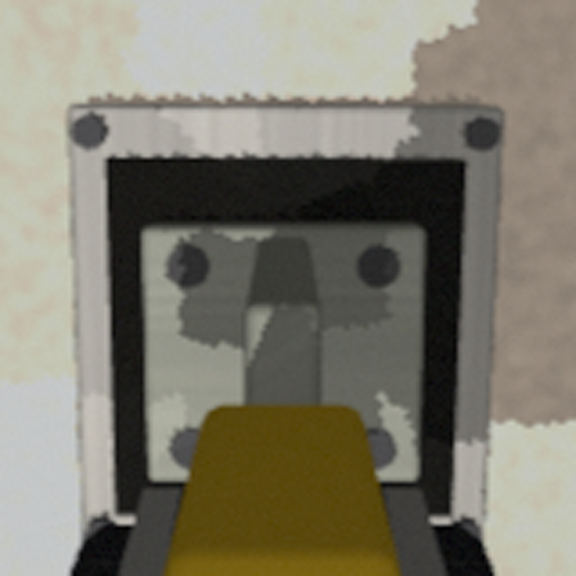

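```bash
python3 - <<'E'
from p import *
from plant import capture
w=capture("wrist"); s,_=cur()
ux=np.array([np.cos(PY),np.sin(PY),0]);uy=np.array([-np.sin(PY),np.cos(PY),0])
q=lambda u,v:(u/3.6+180-.4,v/3.6+100-.4)
for n,u,v,z in (("padF",285,158,.02),("padB",285,517,.02),("padL",109,300,.02),("padR",461,300,.02),("footF",285,226,.035),("footB",285,482,.035),("footL",143,300,.035),("footR",425,300,.035)):
    p=onz(w,q(u,v),z,s)-PC; print(n,round(p@ux*1000,1),round(p@uy*1000,1))
E
```

```text
padF -45.0 -1.4
padB 45.8 -1.4
padL -10.6 -44.5
padR -10.6 41.7
footF -30.5 -1.5
footB 31.0 -1.4
footL -13.4 -34.3
footR -13.4 31.0
```

Request:
send_rows([
  [[0,0,-0.01,0,0,0],[0,0,-0.01,0,0,0],[0,0,0,0,0,0]],
])

```text
t: 14.63
tcp_pos: [0.4938, 0.3344, 0.1483]
orientation: [0.677, -0.138, 0.711, 0.133]
ft_force: [0.2, 0.7, -4.0]
gripper_width: 0.269
```

Request:
send_rows([
  [[0,0,-0.012,0,0,0],[0,0,-0.012,0,0,0]],
])

```text
t: 14.8
tcp_pos: [0.4954, 0.3354, 0.1477]
orientation: [0.679, -0.137, 0.709, 0.133]
ft_force: [-2.2, 1.7, 19.2]
gripper_width: 0.268
```

```bash
python3 - <<'E'
from p import *
t,R=padtcp(.0,-.055); s,_=cur(); print(s["t"],s["tcp_pos"],np.round(s["ft_force"],1),np.round(s["moment"],2),np.round(s["joint_velocities"],3),np.round(s["joint_pos"],3)); plan(t,R)
E
```

```text
14.8 [0.49542168 0.33538242 0.14768456] [-2.2  1.7 19.2] [-0.42  1.36 -0.04] [ 0.003 -0.009 -0.017 -0.051  0.004 -0.   ] [0.456 0.452 0.014 1.175 0.006 0.071]
shift mm [-4.1 -1.8 -1.7] norm [-0.027 -0.012 -0.011] rot deg [-0.5  0.6 -0. ] norm [-0.008  0.01  -0.001] rows>= 0.11404549980895339
```

Request:
send_rows([
  [[0,0,0,0,0,0]],
])

```text
t: 14.88
tcp_pos: [0.4957, 0.3356, 0.1482]
orientation: [0.68, -0.137, 0.708, 0.134]
ft_force: [-0.6, -0.6, -3.4]
gripper_width: 0.273
```

```bash
python3 - <<'E'
from p import *
from plant import capture
w=capture("wrist"); s,_=cur(); print(s["t"],s["tcp_pos"],np.round(s["ft_force"],1),np.round(s["moment"],2)); t,R=padtcp(.0,-.055);plan(t,R)
cv2.imwrite("pics/w12.png",cv2.resize(w["image"][100:260,180:340,::-1],None,fx=3.6,fy=3.6,interpolation=cv2.INTER_CUBIC))
E
```

```text
14.9333 [0.4956904  0.33554358 0.14814042] [ 0.1  0.1 -3.3] [-0.01 -0.05 -0.02]
shift mm [-4.4 -1.9 -2.1] norm [-0.029 -0.013 -0.014] rot deg [-0.5  0.7 -0. ] norm [-0.008  0.011 -0.001] rows>= 0.12507356045151938
```

View pics/w12.png

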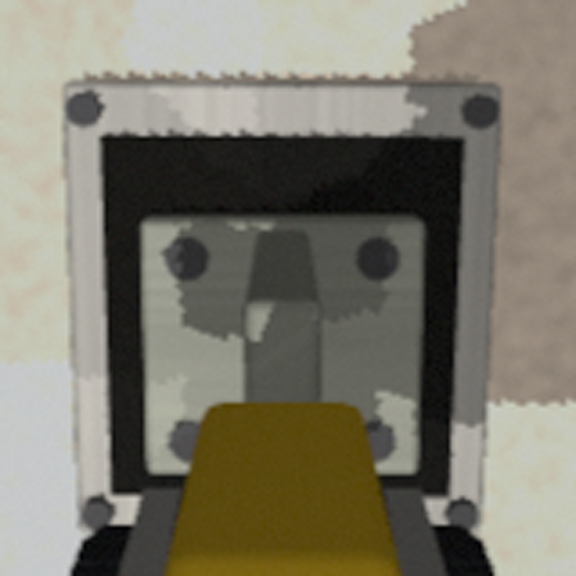

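Request:
send_rows([
  [[-0.015,-0.006,0.014,0,0,0],[-0.015,-0.006,0,0,0,0],[0,0,0,0,0,0],[0,0,0,0,0,0]],
])

```text
t: 15.27
tcp_pos: [0.4902, 0.3333, 0.1494]
orientation: [0.679, -0.137, 0.709, 0.133]
ft_force: [-0.2, -0.2, -4.1]
gripper_width: 0.264
```

Request:
send_rows([
  [[0,0,-0.008,0,0,0],[0,0,-0.007,0,0,0],[0,0,0,0,0,0]],
])

```text
t: 15.52
tcp_pos: [0.4906, 0.3336, 0.1478]
orientation: [0.679, -0.137, 0.708, 0.134]
ft_force: [-1.9, -1.1, -2.3]
gripper_width: 0.266
```

```bash
cat > foot.py <<'E'
from p import *
from plant import capture
import sys
w=capture("wrist"); s,_=cur(); print(s["t"],s["tcp_pos"],np.round(s["ft_force"],1),np.round(s["moment"],2)); t,R=padtcp(.0,-.045);plan(t,R)
cv2.imwrite(sys.argv[1],cv2.resize(w["image"][100:260,180:340,::-1],None,fx=3.6,fy=3.6,interpolation=cv2.INTER_CUBIC))
E
python3 foot.py pics/w13.png
```

```text
15.5667 [0.49068679 0.33360866 0.14781698] [-0.1 -1.   1.6] [-0.17  0.21 -0.01]
shift mm [ 0.8  0.1 -1.8] norm [ 0.005  0.    -0.012] rot deg [-0.3  0.2 -0. ] norm [-0.005  0.003 -0.001] rows>= 0.04742235581959125
```

View pics/w13.png

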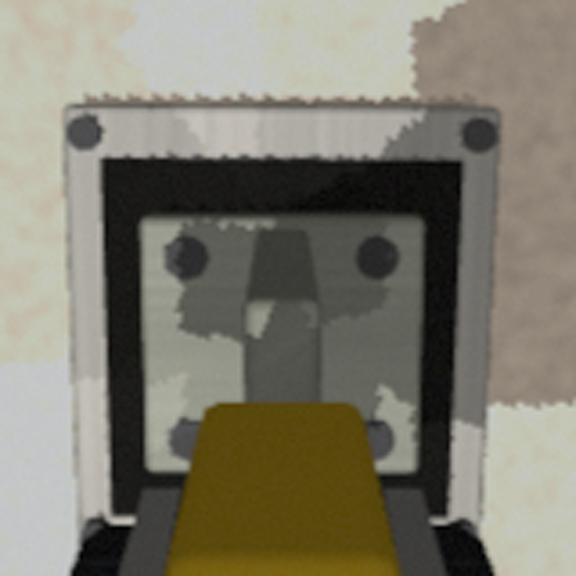

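Request:
send_rows([
  [[0,0,0,0,0,0],[0,0,0,0,0,0],[0,0,0,0,0,0],[0,0,0,0,0,0]],
], gripper=0.1)

```text
t: 15.9
tcp_pos: [0.4911, 0.3338, 0.148]
orientation: [0.68, -0.137, 0.708, 0.134]
ft_force: [0.1, -0.1, 0.2]
gripper_width: 0.551
```

```bash
python3 - <<'E'
from p import *
from plant import capture
w=capture("wrist"); s,_=cur(); print(s["t"],s["tcp_pos"],np.round(s["ft_force"],1),s["gripper_width"])
cv2.imwrite("pics/w14.png",w["image"][:,:,::-1])
E
```

```text
15.95 [0.49111216 0.33379728 0.14795141] [ 0.2  0.2 -0.1] 0.5545606229438512
```

View pics/w14.png

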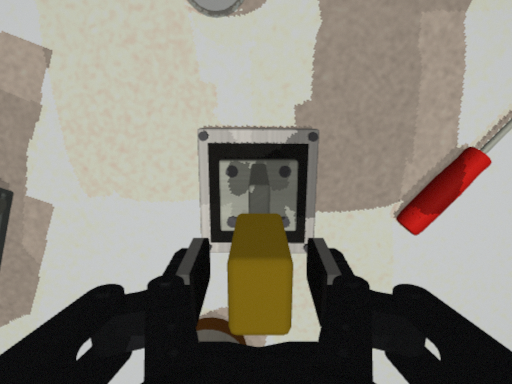

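Request:
send_rows([
  [[0,0,0,0,0,0],[0,0,0,0,0,0],[0.004,0.002,0.1,0,0,0],[0.005,0.002,0.13,0,0,0],[0.007,0.003,0.16,0,0,0],[0.007,0.003,0.16,0,0,0],[0,0,0.16,0,0,0],[0,0,0.1,0,0,0]],
])

```text
t: 16.62
tcp_pos: [0.4922, 0.3341, 0.2707]
orientation: [0.677, -0.137, 0.71, 0.133]
ft_force: [0.5, 0.2, 0.4]
gripper_width: 0.552
```

```bash
python3 - <<'E'
from p import *
from plant import capture
s,_=cur(); print(s["t"],s["tcp_pos"],np.round(s["ft_force"],1),np.round(s["joint_pos"],3))
c=capture("side");d=capture("top");w=capture("wrist")
cv2.imwrite("pics/s15.png",cv2.resize(c["image"][100:260,150:400,::-1],None,fx=3,fy=3,interpolation=cv2.INTER_CUBIC))
cv2.imwrite("pics/t15.png",cv2.resize(d["image"][80:270,120:380,::-1],None,fx=3,fy=3,interpolation=cv2.INTER_CUBIC))
cv2.imwrite("pics/w15.png",w["image"][:,:,::-1])
E
```

```text
16.6167 [0.49215205 0.33407693 0.2706853 ] [0.5 0.2 0.4] [0.456 0.418 0.292 1.492 0.006 0.071]
```

View pics/s15.png

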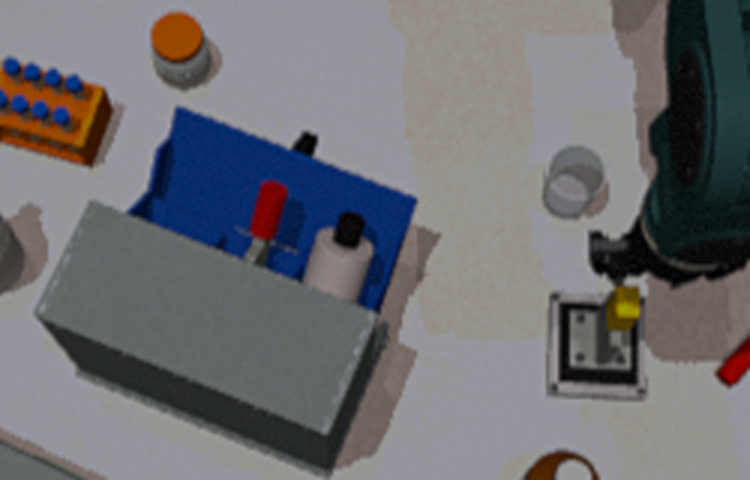

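View pics/t15.png

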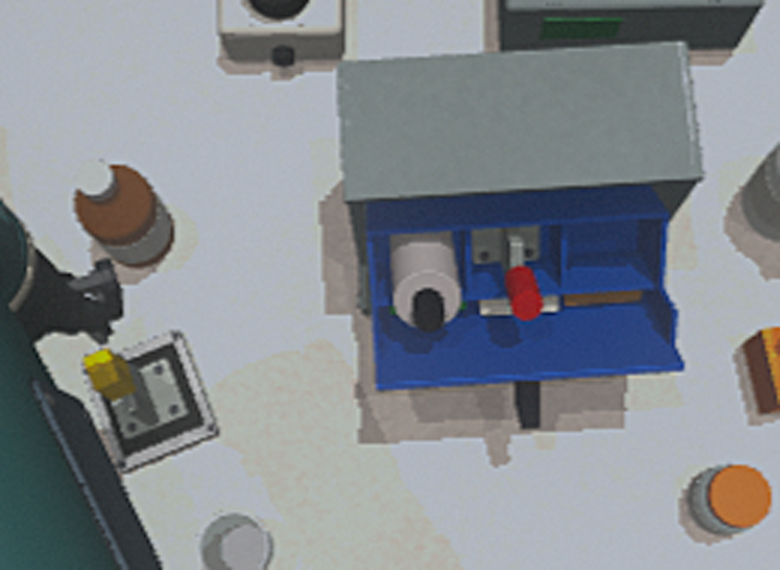

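View pics/w15.png

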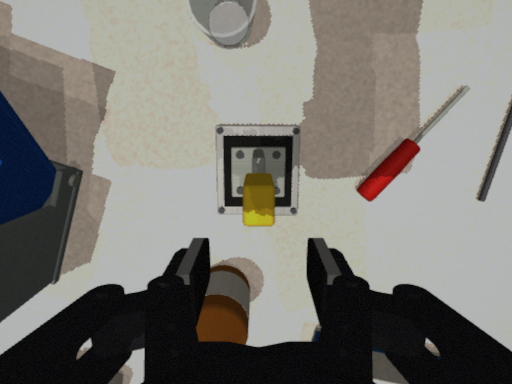

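```bash
python3 - <<'E'
from p import *
from plant import capture
c=capture("side");d=capture("top")
# rim corners: top crop(3x,120,80), side crop (3x,150,100)
for a,b in (((378/3+120,388/3+80),(416/3+150,200/3+100)),((682/3+120,367/3+80),(177/3+150,108/3+100))):
    p,e=tri(ray(d,a),ray(c,b)); l=U.T@(p-Hn); print(np.round(l,4),e,"ang",np.arctan2(-l[0],l[2]))
R=toolR(yaw,.45); g=binpt(-.028,0,.162,.665); t=grasp_tcp(g,R); print(g,t,t-.09*R[:,0]); plan(t-.09*R[:,0],R)
E
```

```text
[-0.1173  0.134   0.1361] 0.0014716151337564223 ang 0.7110931019485838
[-0.115  -0.1331  0.138 ] 0.0010548862253570218 ang 0.6949188453827766
[ 0.47511034 -0.03362238  0.13020286] [ 0.48336739 -0.03327538  0.11309437] [ 0.44425502 -0.03491906  0.19413461]
shift mm [ -47.5 -368.8  -73.4] norm [-0.317 -2.459 -0.489] rot deg [  5.9 -28.2 -19.3] norm [ 0.099 -0.47  -0.321] rows>= 9.089774357555445
```

Request:
send_rows([
  [[-0.03,-0.2,0,0.01,-0.047,-0.032],[-0.035,-0.25,0,0.01,-0.047,-0.032],[-0.035,-0.25,0,0.01,-0.047,-0.032],[-0.035,-0.25,0,0.01,-0.047,-0.032],[-0.035,-0.25,0,0.01,-0.047,-0.032],[-0.035,-0.25,0,0.01,-0.047,-0.032],[-0.035,-0.25,0,0.01,-0.047,-0.032],[-0.03,-0.25,-0.05,0.01,-0.047,-0.032],[-0.02,-0.2,-0.1,0.01,-0.047,-0.032],[0,0,0,0,0,0]],
], gripper=0.3)

```text
t: 17.7
tcp_pos: [0.4388, 0.0022, 0.2275]
orientation: [0.834, -0.023, 0.551, 0.024]
ft_force: [-0.4, -0.1, -1.9]
gripper_width: 0.647
```

```bash
python3 - <<'E'
from p import *
from plant import capture
R=toolR(yaw,.45); g=binpt(-.028,0,.162,.685); t=grasp_tcp(g,R)
s,_=cur(); print(s["t"],s["tcp_pos"]); plan(t-.07*R[:,0],R); w=capture("wrist"); cv2.imwrite("pics/w16.png",w["image"][:,:,::-1])
E
```

```text
17.7 [0.43880848 0.00220228 0.22745497]
shift mm [ 12.  -36.8 -53.8] norm [ 0.08  -0.246 -0.359] rot deg [ 0.8 -2.6 -1.4] norm [ 0.013 -0.044 -0.023] rows>= 1.589674124148846
```

View pics/w16.png

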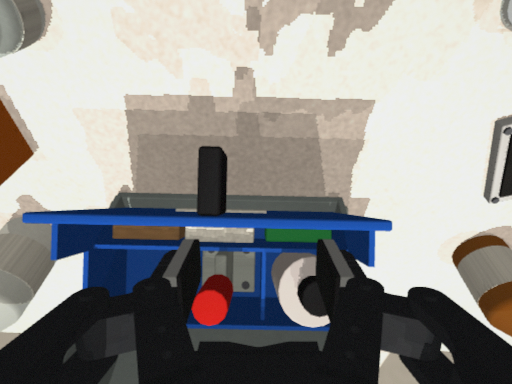

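Request:
send_rows([
  [[0.02,-0.09,-0.05,0.005,-0.015,-0.008],[0.02,-0.09,-0.05,0.005,-0.015,-0.008],[0.02,-0.066,-0.08,0.003,-0.014,-0.007],[0.02,0,-0.08,0,0,0],[0,0,-0.04,0,0,0],[0,0,0,0,0,0]],
])

```text
t: 18.25
tcp_pos: [0.4525, -0.0324, 0.1812]
orientation: [0.846, -0.011, 0.532, 0.02]
ft_force: [-0.0, 0.6, -0.1]
gripper_width: 0.65
```

```bash
python3 - <<'E'
from p import *
from plant import capture
R=toolR(yaw,.45); g=binpt(-.028,0,.162,.685); t=grasp_tcp(g,R)
s,_=cur(); print(s["t"],s["tcp_pos"]); plan(t,R); w=capture("wrist"); 
im=w["image"][:,:,::-1].copy()
for x,y,z in [(-.052,.009,.182),(-.052,-.009,.182),(0,.009,.182),(0,-.009,.182)]:
    u=proj(w,binpt(x,y,z,.685),s); cv2.circle(im,tuple(int(round(a)) for a in u),3,(0,0,255),1)
cv2.imwrite("pics/w17.png",im)
E
```

```text
18.25 [ 0.45245382 -0.03237817  0.18120904]
shift mm [ 28.7  -1.  -70.6] norm [ 0.192 -0.007 -0.471] rot deg [-0.1 -0.1 -0.2] norm [-0.002 -0.002 -0.003] rows>= 1.8275482388486215
```

View pics/w17.png

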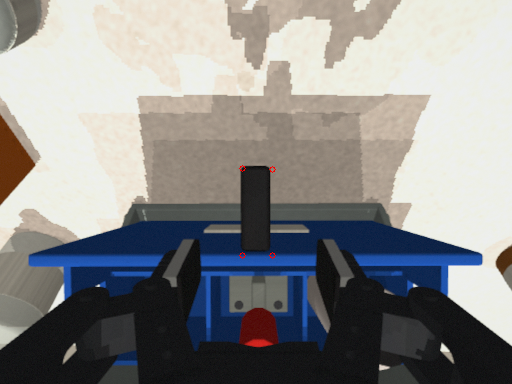

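Request:
send_rows([
  [[0.03,-0.003,-0.12,0,0,0],[0.045,-0.004,-0.12,0,0,0],[0.045,-0.003,-0.12,0,0,0],[0.045,0,-0.11,0,0,0],[0,0,0,0,0,0]],
])

```text
t: 18.72
tcp_pos: [0.4812, -0.0312, 0.1132]
orientation: [0.848, -0.014, 0.53, 0.022]
ft_force: [-1.6, -0.3, -0.5]
gripper_width: 0.648
```

```bash
python3 - <<'E'
from p import *
from plant import capture
R=toolR(yaw,.45); g=binpt(-.028,0,.162,.685); t=grasp_tcp(g,R)
s,_=cur(); print(s["t"],s["tcp_pos"],np.round(s["ft_force"],1)); plan(t,R); w=capture("wrist"); 
cv2.imwrite("pics/w18.png",w["image"][:,:,::-1])
E
```

```text
18.7167 [ 0.48124602 -0.03122302  0.11315594] [-1.6 -0.3 -0.5]
shift mm [-0.1 -2.1 -2.5] norm [-0.    -0.014 -0.017] rot deg [ 0.   0.2 -0.6] norm [ 0.     0.004 -0.01 ] rows>= 0.08542951862505328
```

View pics/w18.png

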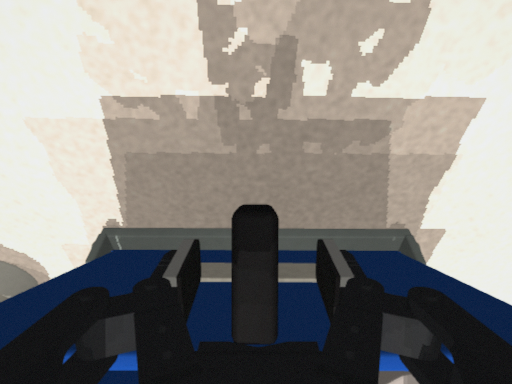

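Request:
send_rows([
  [[0,-0.011,-0.01,0,0,-0.008],[0,0,0,0,0,0]],
])

```text
t: 18.93
tcp_pos: [0.4816, -0.0324, 0.1146]
orientation: [0.848, -0.012, 0.529, 0.019]
ft_force: [0.1, 0.1, -0.1]
gripper_width: 0.652
```

Request:
send_rows([
  [[0,0,0,0,0,0],[0,0,0,0,0,0],[0,0,0,0,0,0],[0,0,0,0,0,0],[0,0,0,0,0,0]],
], gripper=-1, grip_force=35)

```text
t: 19.35
tcp_pos: [0.4824, -0.0327, 0.1178]
orientation: [0.849, -0.013, 0.528, 0.018]
ft_force: [10.4, 0.8, -15.0]
gripper_width: 0.206
```

```bash
python3 - <<'E'
from p import *
np.set_printoptions(precision=3,suppress=True)
s,R=angest()
g=s["tcp_pos"]-.019*R[:,0]
l=U.T@(g-Hn); r=np.hypot(l[0],l[2]); a=np.arctan2(l[2],-l[0]); t0=.69
pr=s["tcp_pos"]; n=14
# grasp follows arc to shut; tool pitch goes .45 -> 0
for i in range(1,n+1):
    dt=.69*i/n; b=a+dt; q=Hn+U@np.array([-r*np.cos(b),l[1],r*np.sin(b)]); Rp=toolR(yaw,.45*(1-i/n)); tc=grasp_tcp(q,Rp); print(i,(tc-pr)/.15,tc); pr=tc
print("rot",U[:,1]*.45/n/np.radians(60),"r",r)
E
```

```text
t 19.35 local [-0.123  0.001  0.115] rad 0.16832809006914903 ang 0.6469317048462909 Rlocal [ 0.443 -0.001 -0.896] F [ 10.4   0.8 -15. ] w 0.206
1 [0.034 0.002 0.037] [ 0.487 -0.032  0.123]
2 [0.037 0.002 0.036] [ 0.493 -0.032  0.129]
3 [0.039 0.002 0.034] [ 0.499 -0.032  0.134]
4 [0.04  0.002 0.032] [ 0.505 -0.032  0.139]
5 [0.042 0.002 0.03 ] [ 0.511 -0.031  0.143]
6 [0.043 0.002 0.028] [ 0.518 -0.031  0.147]
7 [0.045 0.002 0.026] [ 0.524 -0.031  0.151]
8 [0.046 0.002 0.023] [ 0.531 -0.031  0.155]
9 [0.047 0.002 0.021] [ 0.538 -0.03   0.158]
10 [0.048 0.002 0.018] [ 0.545 -0.03   0.161]
11 [0.049 0.002 0.016] [ 0.553 -0.03   0.163]
12 [0.049 0.002 0.014] [ 0.56  -0.029  0.165]
13 [0.05  0.002 0.011] [ 0.568 -0.029  0.167]
14 [0.051 0.002 0.008] [ 0.575 -0.029  0.168]
rot [-0.001  0.031  0.   ] r 0.16832809006914903
```

Request:
send_rows([
  [[0.034,0.001,0.034,-0.001,0.028,0],[0.038,0.002,0.034,-0.001,0.031,0],[0.04,0.002,0.032,-0.001,0.031,0],[0.041,0.002,0.03,-0.001,0.031,0]],
])

```text
t: 19.68
tcp_pos: [0.4995, -0.0318, 0.1346]
orientation: [0.81, -0.013, 0.586, 0.017]
ft_force: [-0.2, -4.4, -8.6]
gripper_width: 0.205
```

```bash
python3 - <<'E'
from p import *
s,R=angest(); print(s["tcp_pos"])
E
```

```text
t 19.6833 local [-0.1035  0.0008  0.1326] rad 0.1682007269445683 ang 0.4893532292719117 Rlocal [ 0.313 -0.001 -0.95 ] F [-0.2 -4.4 -8.6] w 0.205
[ 0.49952472 -0.03184215  0.13456188]
```

Good, low forces. Continue along the arc.

Request:
send_rows([
  [[0.041,0.002,0.031,-0.001,0.028,0],[0.043,0.002,0.028,-0.001,0.028,0],[0.045,0.002,0.026,-0.001,0.028,0],[0.046,0.002,0.023,-0.001,0.028,0],[0.047,0.002,0.02,-0.001,0.028,0]],
])

```text
t: 20.1
tcp_pos: [0.5283, -0.0305, 0.1531]
orientation: [0.759, -0.014, 0.651, 0.015]
ft_force: [-5.1, -1.7, 3.0]
gripper_width: 0.205
```

```bash
python3 - <<'E'
from p import *
s,R=angest(); print(s["tcp_pos"])
E
```

```text
t 20.1 local [-0.0716  0.0009  0.1519] rad 0.16789315050359577 ang 0.2674531745790789 Rlocal [ 0.152 -0.002 -0.988] F [-5.1 -1.7  3. ] w 0.205
[ 0.5282954  -0.03054119  0.15307251]
```

Request:
send_rows([
  [[0.048,0.002,0.019,-0.001,0.025,0],[0.049,0.002,0.016,-0.001,0.025,0],[0.05,0.002,0.013,-0.001,0.025,0],[0.05,0.002,0.01,-0.001,0.025,0],[0.05,0.002,0.008,0,0.02,0]],
])

```text
t: 20.52
tcp_pos: [0.5635, -0.0289, 0.1649]
orientation: [0.712, -0.015, 0.702, 0.015]
ft_force: [-2.6, -0.3, 2.2]
gripper_width: 0.208
```

```bash
python3 - <<'E'
from p import *
s,R=angest(); print(s["tcp_pos"])
E
```

```text
t 20.5167 local [-0.0337  0.001   0.1639] rad 0.1673337528341518 ang 0.029754752107445492 Rlocal [ 0.015 -0.001 -1.   ] F [-2.6 -0.3  2.2] w 0.208
[ 0.56353453 -0.02888698  0.16489987]
```

Request:
send_rows([
  [[0.03,0.001,0.004,0,0,0],[0.025,0.001,0.002,0,0,0]],
])

```text
t: 20.68
tcp_pos: [0.5728, -0.0285, 0.1663]
orientation: [0.712, -0.015, 0.702, 0.015]
ft_force: [-2.1, 0.7, 4.7]
gripper_width: 0.208
```

```bash
python3 - <<'E'
from p import *
s,R=angest(); print(s["tcp_pos"])
E
```

```text
t 20.6833 local [-0.0244  0.0011  0.1653] rad 0.1670761770745057 ang -0.026811849187723613 Rlocal [ 0.013 -0.001 -1.   ] F [-2.1  0.7  4.7] w 0.208
[ 0.57284421 -0.02845649  0.16628967]
```

Not yet against the stop (force low); press a little further.

Request:
send_rows([
  [[0.025,0.001,0,0,0,0],[0.02,0.001,0,0,0,0]],
])

```text
t: 20.85
tcp_pos: [0.5777, -0.0282, 0.1667]
orientation: [0.71, -0.016, 0.704, 0.015]
ft_force: [-33.6, -5.2, 16.9]
gripper_width: 0.209
```

```bash
python3 - <<'E'
from p import *
s,R=angest(); print(s["tcp_pos"])
E
```

```text
t 20.85 local [-0.0194  0.0012  0.1657] rad 0.1668680585119807 ang -0.056478370806411826 Rlocal [ 0.009 -0.001 -1.   ] F [-33.6  -5.2  16.9] w 0.209
[ 0.57769397 -0.0281746   0.16673249]
```

Stop reached (−34 N). Release and retreat upward.

Request:
send_rows([
  [[0,0,0,0,0,0],[0,0,0,0,0,0],[0,0,0,0,0,0],[0,0,0,0,0,0],[0,0,0,0,0,0]],
], gripper=0.3)

```text
t: 21.27
tcp_pos: [0.5773, -0.0284, 0.1671]
orientation: [0.71, -0.015, 0.704, 0.015]
ft_force: [0.4, 0.8, -0.0]
gripper_width: 0.653
```

Request:
send_rows([
  [[-0.02,0,0.06,0,0,0],[-0.04,0,0.13,0,0,0],[-0.06,0,0.15,0,0,0],[-0.15,0,0.15,0,0,0],[-0.2,0,0.05,0,0,0],[-0.2,0,0,0,0,0],[-0.2,0,0,0,0,0],[0,0,0,0,0,0],[0,0,0,0,0,0]],
])

```text
t: 22.02
tcp_pos: [0.4402, -0.028, 0.2559]
orientation: [0.712, -0.016, 0.702, 0.015]
ft_force: [0.2, -0.2, -0.1]
gripper_width: 0.65
```

```bash
python3 - <<'E'
from p import *
from plant import capture
s,_=cur(); print(s["t"],s["tcp_pos"],np.round(s["ft_force"],1))
c=capture("side");d=capture("top");w=capture("wrist")
cv2.imwrite("pics/s19.png",cv2.resize(c["image"][100:260,150:400,::-1],None,fx=3,fy=3,interpolation=cv2.INTER_CUBIC))
cv2.imwrite("pics/t19.png",cv2.resize(d["image"][80:270,120:380,::-1],None,fx=3,fy=3,interpolation=cv2.INTER_CUBIC))
im=w["image"][:,:,::-1].copy()
for t,col in ((0,(0,0,255)),(.05,(0,255,255))):
  for y in (.135,-.135,.01):
    u=proj(w,binpt(0,y,.185,t),s); print(t,u); cv2.circle(im,tuple(int(round(a)) for a in u),3,col,1)
cv2.imwrite("pics/w19.png",im)
E
```

```text
22.0167 [ 0.44020197 -0.02800098  0.2558602 ] [ 0.2 -0.2 -0.1]
0 [423.00235086 403.08075893]
0 [ 79.86853287 402.15183287]
0 [263.92133152 402.65009749]
0.05 [424.62534928 393.63714138]
0.05 [ 78.13347777 392.72400152]
0.05 [263.98529363 393.21379281]
```

View pics/s19.png

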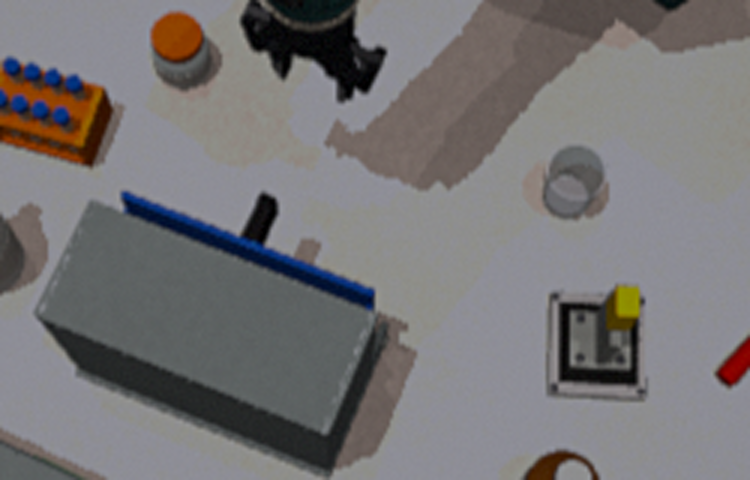

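View pics/t19.png

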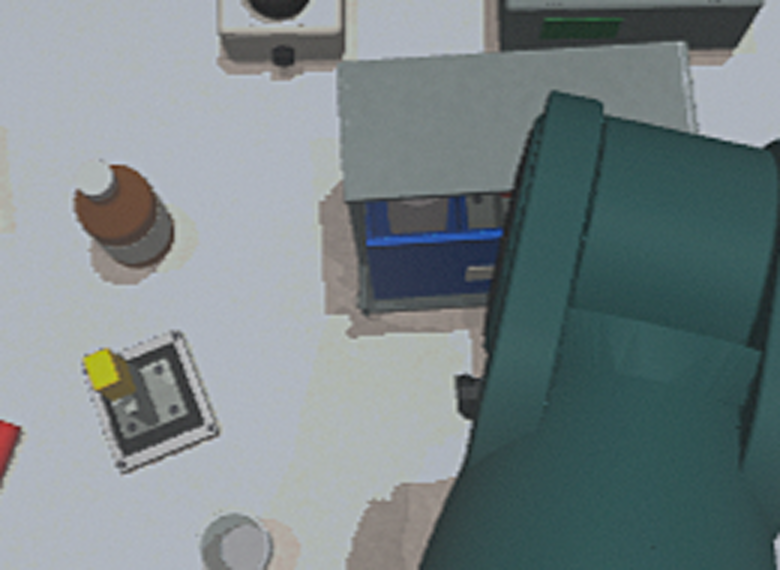

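View pics/w19.png

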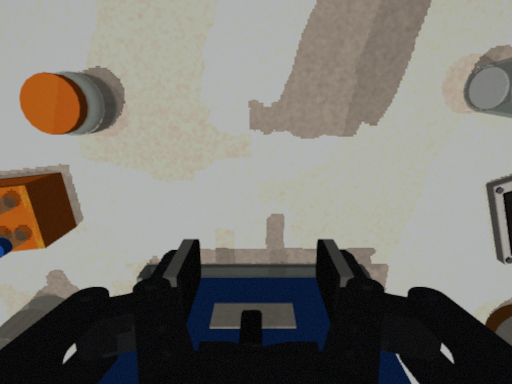

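Request:
send_rows([
  [[-0.1,-0.15,0.02,0,0,0],[-0.1,-0.2,0.02,0,0,0],[-0.1,-0.2,0.02,0,0,0],[-0.1,-0.2,0.02,0,0,0],[-0.1,-0.2,0,0,0,0],[-0.1,-0.2,0,0,0,0],[-0.05,-0.2,0,0,0,0],[0,-0.1,0,0,0,0],[0,0,0,0,0,0],[0,0,0,0,0,0]],
])

```text
t: 23.0
tcp_pos: [0.345, -0.2574, 0.2655]
orientation: [0.71, -0.017, 0.704, 0.018]
ft_force: [-0.1, 0.7, -0.8]
gripper_width: 0.65
```

```bash
python3 - <<'E'
from p import *
from plant import capture
s,_=cur(); print(s["t"],s["tcp_pos"],np.round(s["ft_force"],1))
c=capture("side");d=capture("top")
cv2.imwrite("pics/t20.png",cv2.resize(d["image"][80:230,130:380,::-1],None,fx=3,fy=3,interpolation=cv2.INTER_CUBIC))
cv2.imwrite("pics/s20.png",c["image"][:,:,::-1])
# blue rim comparison with start
for n,k,(u0,v0,u1,v1) in (("side",c,(185,155,285,215)),("top",d,(235,135,355,190))):
    a=cv2.imread(f"pics/{n}0.png")[v0:v1,u0:u1]; b=k["image"][v0:v1,u0:u1,::-1]
    for im in (a,b):
        m=(im[:,:,0].astype(int)>im[:,:,2].astype(int)*1.8)&(im[:,:,0]>(80 if n=="side" else 130)); ys,xs=np.nonzero(m); print(n,m.sum(),xs.mean()+u0,ys.mean()+v0)
cv2.imwrite("pics/p20.png",cv2.hconcat([cv2.resize(d["image"][180:240,135:200,::-1],None,fx=6,fy=6,interpolation=cv2.INTER_CUBIC),cv2.resize(c["image"][185:245,325:390,::-1],None,fx=6,fy=6,interpolation=cv2.INTER_CUBIC)]))
E
```

```text
23.0 [ 0.34503974 -0.25744837  0.26552744] [-0.1  0.7 -0.8]
side 210 232.90952380952382 181.28095238095239
side 210 232.90952380952382 181.28095238095239
top 248 293.69354838709677 157.06451612903226
top 213 293.09389671361504 157.1267605633803
```

View pics/t20.png

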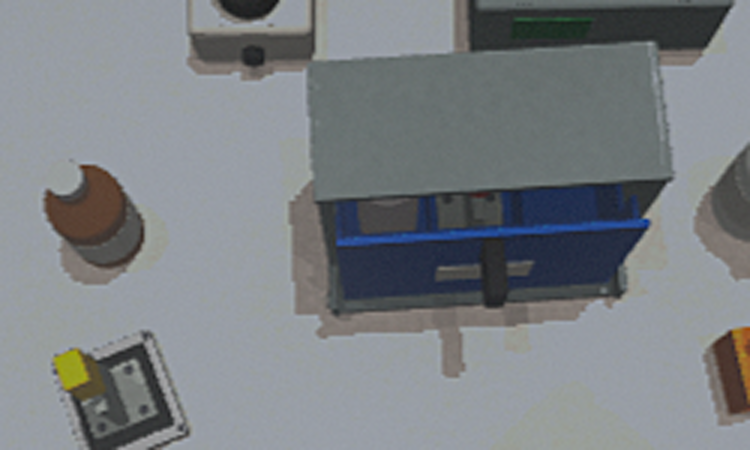

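View pics/p20.png

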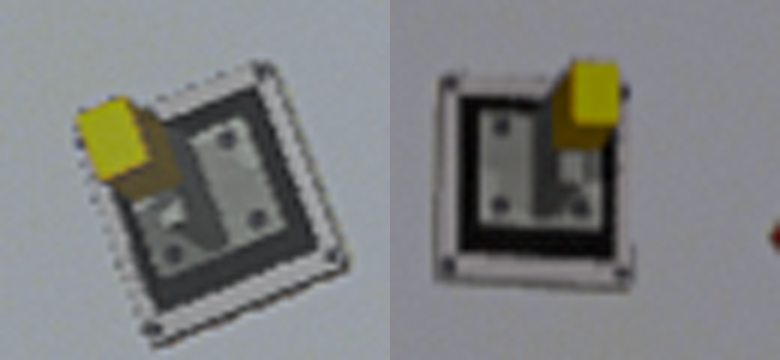

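View pics/s20.png

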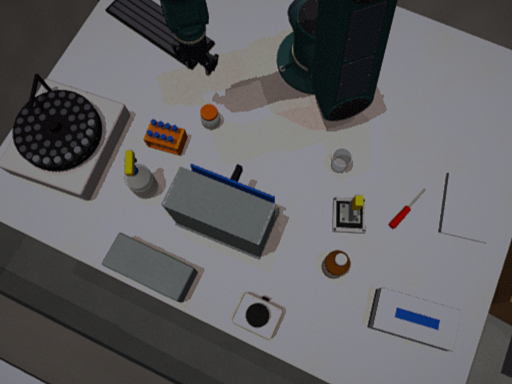

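```bash
python3 - <<'E'
from p import *
from plant import capture
c=capture("side");d=capture("top")
a=(135+114/6-.42,180+138.5/6-.42); b=(325+206.5/6-.42,185+92/6-.42)
print(onz(d,a,.19),onz(c,b,.19),tri(ray(d,a),ray(c,b)))
# foot top face centre from holes (z=.032): top view holes
H=[(228,138),(258,217),(174,255)]; P=[onz(d,(135+u/6-.42,180+v/6-.42),.032) for u,v in H]
print("foot",(P[0]+P[2])/2); e=P[0]-P[1]; print("x-axis yaw",np.degrees(np.arctan2(e[1],e[0])),np.linalg.norm(e))
E
```

```text
[0.49029463 0.33327825 0.19      ] [0.49245038 0.33392348 0.19      ] (array([0.4910737 , 0.3342939 , 0.18609564]), np.float64(0.00021613400715273765))
foot [0.49057515 0.33439348 0.032     ]
x-axis yaw 21.8041743667155 0.04294651813403529
```

Head at (0.491, 0.334), foot at (0.491, 0.334), and yaw 21.8°. The bracket is upright, centred within about 2 mm and square to the 22° pad. I'm handing in.

```bash
python3 - <<'E'
from plant import manip, telemetry
print(telemetry.state()["t"]); print(manip.hand_in())
E
```

```text
23.2
the job is handed in; nothing more can be done
None
```

I tipped the bin to its stop, stood the yellow-headed bracket on the pad, tipped the bin shut again and handed in at 23.2 s. One wrist-force reading went over the 120 N limit on the way, so the run may be counted as failed for that.

**Last checks:**
- **Bracket:** its foot measures (0.491, 0.334) and its head (0.490–0.492, 0.333–0.334). The pad centre is (0.492, 0.334), so the bracket is upright and about 2 mm off centre. Its yaw is 21.8° against the pad's 22°.
- **Bin:** the blue rim in the side view matches the starting picture exactly, so the bin is shut. The cartridge and the red-headed bracket both show in their back pockets in the top view.
- **Bystanders:** by eye they look where they were in the final pictures. I did not measure them.
- **Robot:** clear of everything, with about 0 N at the wrist.

**What went wrong on the way:**
- **Over-force:** during the first tilt, joint 3 ran into its range limit with the tool pitched along with the bin. The wrist force briefly read about 131 N sideways at t = 4.57 s. I let go, gripped again with less tool pitch, and finished the tilt with low forces. I cannot tell whether the judge counts that reading.
- **First set-down:** the bracket's foot slid about 4 mm on first contact. I lifted it slightly, centred it again and set it down before letting go.

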